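# Strip an e-bike drive unit: rack the covers, unlock the bearing ring

### The job

Strip this e-bike drive unit for service. Push every loose motor cover that is on the bench upright into a slot of the spring-clip rack, one to a slot, centred and fully home so that the clips snap over its flange; and use the pin spanner, with both prongs in opposite holes before you turn, to turn the steel lock ring anticlockwise until its yellow mark lines up with the green open mark. Then lay the spanner back flat on the rubber tool mat and leave the tub, the bottle and the mallet where they are.

Things in the scene. Friction and masses are not known exactly. Their poses are not given: they have to be found in the camera images.
- cover_0 (a point): Centre of the blue motor cover, half-way up. Hollow plate 120 mm long (x), 14 mm thick (y), 95 mm high (z), top corners of 30 mm radius, standing on its flange (120 x 40 mm, 12 mm high). Underside 47.5 mm below this point. Same either way round; 0.12 to 0.21 kg. Two to four of the covers are there. Pinch the plate across its thickness from above.
- cover_1 (a point): Centre of the orange motor cover, half-way up; same size and shape as cover_0.
- cover_2 (a point): Centre of the white motor cover, half-way up; same size and shape as cover_0.
- cover_3 (a point): Centre of the green motor cover, half-way up; same size and shape as cover_0.
- slot_0 (a point): Middle of the felt floor of rack slot 0, 14 mm above the bench; x along the slot (the cover's length), y across, z up. Four slots 70 mm apart along the rack's y, 0 to 3 from -y to +y. Fixed wooden base 160 x 290 mm, with stop strips along its two long edges, 138 mm apart inside and 10 mm above the slot floor: 9 mm of play lengthwise at each end of a centred cover.
- slot_1 (a point): Middle of the floor of slot 1. At every slot two sprung steel leaves 80 mm long face each other: flared lead-in 56 mm wide at the top, 35 mm above the floor, narrowing to 35 mm at the leaves' noses, 16 mm above the floor.
- slot_2 (a point): Middle of the floor of slot 2. The leaves yield up to 6 mm outward each, let the 40 mm flange through with a push of 5 to 12 N, and snap over it once the cover's underside is on the floor. A straight pull of 20 to 30 N draws it out again.
- slot_3 (a point): Middle of the floor of slot 3.
- lock_ring (a joint): Angle of the lock ring, rad, anticlockwise from above positive; 0 when its yellow mark is at the green open mark; starts at -2.1 to -1.8, near the red locked mark. Range -2.4 to 0.6; takes about 0.25 N m to turn, stays where it is left.
- ring (a point): Centre of the top face of the steel lock ring on the drive unit, 89 mm above the bench; x points to its yellow mark, z up (its axis). 72 mm in diameter, 12 mm thick. Six through holes 10 mm wide, 12 mm deep, on a 52 mm circle at 30, 90, 150, 210, 270, 330 degrees from the yellow mark. A spindle 18 mm in diameter in its middle stands 23 mm above it.
- open_mark (a point): Green open mark on the boss round the ring, 42 mm from the ring's axis, 77 mm above the bench. The red locked mark is 112 degrees clockwise of it. Boss 94 mm in diameter, top 12 mm below the ring's; the grey housing around is 15 mm or more below the ring's top, reaching up to 85 mm from the axis (160 mm on the side away from the green mark).
- spanner_grip (a point): Centre of the pin spanner's red and black handle: 96 mm long (x), 20 mm wide (y), 28 mm high (z). x points to the fork, z up. 90 mm from the midpoint of the prongs, 14 mm above their tips. The spanner is 182 mm long, 0.28 kg, lies level on handle and prong tips, and balances about 29 mm on the fork side of this point.
- spanner_head (a point): Midpoint between the two prong tips, at tip level, axes as the handle. The fork is a steel half ring 66 mm across, 7 mm thick, open away from the handle, 38 mm clear between its arms, so that it goes round the spindle.
- prong_a (a point): Tip of the prong on the spanner's +y side, 26 mm from the midpoint. Prongs 6 mm in diameter, round-tipped, 8 mm long below the fork, pointing along -z. The handle's underside is level with the tips.
- prong_b (a point): Tip of the other prong, 26 mm from the midpoint on the -y side.
- mat_top (a point): Centre of the top of the black rubber tool mat, 240 mm (x) by 120 mm (y), 3 mm thick, fixed; the spanner starts on it.
- tub (a point): Centre of the yellow grease tub with black lid, 72 mm in diameter, 65 mm high. Leave alone.
- cleaner_bottle (a point): Centre of the blue cleaner bottle, 60 mm in diameter, 170 mm high. Leave alone.
- mallet (a point): Rubber mallet lying on the bench, 260 mm long; point on its wooden handle near the head. Leave alone.
There are look-alikes about, which are no part of the job. Of the things like the part that bears cover_0, leave any that is turquoise; of the rest the smaller one is meant.

How it is judged:
By the outcome, as a careful person would: the job done as asked, in the order asked, and still so for the second after the job is handed in, with the robot touching nothing.
Of cover_body_0, cover_body_1, cover_body_2, cover_body_3 only 2 to 4 are there at a start; the rules pass over those that are not, and their reading is None.
At some moment in a run one of cover_body_0, cover_body_1, cover_body_2, cover_body_3, spanner may be knocked a few centimetres aside while the robot is not near it.
It also fails if it takes over 210 s, if anything falls off the work surface, if the arm or the gripper's body presses on something with over 40 N, if the wrist force passes 120 N, or if a joint passes its speed limit or range.

### The arm

A 6-joint arm with a two-finger parallel gripper is mounted at the origin on the work surface. World frame = base frame: x ahead of the robot, y to its left, z up, the work surface at z = 0. Lengths are in m, angles in rad, forces in N, time in s.
With the tool pointing down it reaches from about 0.375 to 0.9 m from the base axis. Payload 3.1 kg.
Tool frame: the origin (TCP) lies at the very end of the fingers, on their centre line; the grasp point (between the pads) lies 19 mm behind it (manip.grasp_offset is the distance from the TCP to the grasp point, in m); y points along the fingers, z is the direction in which the jaws open and shut, and the axes are right-handed (so a half turn about y gives the same grasp; the last joint's range is limited). The gripper opens to 85 mm and grips with 20 to 120 N. Pads are 22 mm wide; open, the fingers measure 114 mm over their backs; the gripper's body (76 mm by 85 mm) begins 54 mm behind the grasp point. The pads swing forward as they close: fully open they stand 13 mm farther back than shut.
Start: joints at [-1.494, 0.527, 1.433, -0, 1.181, -0.178], TCP at [0.158, -0.605, 0.231] pointing down, gripper open.
Joint ranges: [-3.08, 3.08], [-0.75, 2.2], [0.22, 2.44], [-1.43, 4.57], [0, 2.65], [-2.85, 2.85]. Speed limits (rad/s): [2.79, 2.79, 3.14, 3.14, 3.14, 3.14].

### API

Orientations are given as a unit quaternion [x, y, z, w].
In Python, from station import manip gives the robot as it stands.
- The arm moves only by the tool apply_moves, never from a script. Its argument "motion" is a list of rows, each a list of 5 numbers: the finger opening in mm, from 0 to 85.4, then the shift along the tool's x, y, z in units of 30 mm (1.0 is 30 mm), then the turn about the tool's y in units of 10 degrees (1.0 is 10 degrees). In form: [[fingers, x, y, z, twist], ...]. A call has 1 to 12 rows; each row is the pose to reach, as a shift and turn from the pose commanded when the call began, along the tool's axes at that moment; what a row does not reach only later rows make up. A row lasts 1/8 s, in which the tool goes at most 62.5 mm and 10.7 degrees, less where a joint would pass 70% of its speed; a pose out of reach is approached as far as the arm can. A call with a gripper value outside its range is refused whole. The fingers move at their own pace and stop on an object; "squeeze" is the grip in N (left out, the last holds). Time passes only in rows, so rows that repeat a pose let the fingers close. It gives the time, the measured TCP pose, the force and the opening at its end, in the units of the state.
- manip.sense(): the state, without advancing time (a new reading comes with each control period).
- manip.snapshot(name): name is "scene" or "top"; returns the picture (400x640x3 uint8, red, green, blue); there is no depth.
- manip.get_calibration(name): a dict with "intrinsics" (3x3 intrinsics, pixels), "dist_coeffs" ([k1, k2, p1, p2, k3] as OpenCV has them; the pictures are not rectified), "extrinsics" (4x4, takes a point from camera to world coordinates). Camera axes: x right, y up, looking along -z (the intrinsics and any distortion apply to the point x, -y, -z); pixel columns grow to the right and rows downward; lengths in m; the calibration is good to about 2 mm. A picture is of the moment at which its call begins. get_calibration takes no time and is no camera call.
- manip.sign_off(): hands the job in, once; it reports no verdict.
The state is a dict: "t": time; "q": joint angles; "qd": joint speeds; "tau": joint torques, N m; "tcp_pos": TCP position; "tool_rot": TCP orientation; "force": force on the tool from outside, world axes, zero at the start; "ft_torque": the same for the moment, N m; "finger_gap": opening from 0.0 (shut) to 1.0 (fully open).
Only numpy, scipy, OpenCV 4.12 (cv2) and the standard library are available. Lean on these libraries where they do the work, as an engineer would, in place of code of your own. Each camera call takes 0.05 s, during which the arm holds its last target.

## Working session

There is one attempt and no reset: what is moved stays moved. The work goes in short steps, Python scripts to look and compute and a tool call to move; the robot and the scene stay as the last step left them, time stands still between calls to the robot, and variables do not carry over. Pictures are saved under pics/ and viewed, and the job is handed in when it is done.

Besides the shell and the picture viewer there is one more tool, called after "Call:" by a JSON object that holds its "method" and its "body", one argument or row to a line. apply_moves: Moves the arm, as the interface text tells. Its arguments: {"type":"object","properties":{"motion":{"type":"array"},"squeeze":{"type":"number"}},"required":["motion"]}

```bash
ls; mkdir -p pics; python3 - <<'E'
from station import manip
import cv2,numpy as np
for n in ("scene","top"):
    im=manip.snapshot(n); cv2.imwrite(f"pics/{n}0.png",im[:,:,::-1])
    c=manip.get_calibration(n); print(n,np.round(c["intrinsics"],2).tolist(),c["dist_coeffs"],np.round(c["extrinsics"],4).tolist())
print(manip.sense(), manip.grasp_offset)
E
```

```text
pics
scene [[424.25, 0.0, 323.9], [0.0, 424.25, 199.63], [0.0, 0.0, 1.0]] [-0.05058351  0.          0.          0.          0.        ] [[-0.213, -0.5622, 0.7991, 1.3983], [0.977, -0.1167, 0.1784, 0.1874], [-0.007, 0.8187, 0.5741, 0.6695], [0.0, 0.0, 0.0, 1.0]]
top [[375.24, 0.0, 312.52], [0.0, 375.24, 200.69], [0.0, 0.0, 1.0]] [-0.06082184  0.          0.          0.          0.        ] [[0.002, 0.9984, -0.0558, 0.4926], [-0.9999, 0.0029, 0.0152, -0.0088], [0.0153, 0.0558, 0.9983, 1.306], [0.0, 0.0, 0.0, 1.0]]
{'t': 0.1, 'q': array([-1.49453759e+00,  5.28411942e-01,  1.43380778e+00, -2.15312016e-05,
        1.18142839e+00, -1.78501159e-01]), 'qd': array([ 0.00170628, -0.00304981, -0.00333743,  0.00047514, -0.00091074,
       -0.00048215]), 'tau': array([-3.41457999e-04, -4.43305492e+01, -1.78586429e+01, -1.67002013e-04,
        3.88951303e-03, -5.04758209e-07]), 'tcp_pos': array([ 0.15747815, -0.60414094,  0.230397  ]), 'tool_rot': array([-0.08980057,  0.70210328, -0.70065104,  0.08986078]), 'force': array([-0.30905375,  0.67244824, -0.47328543]), 'ft_torque': array([ 0.02614521, -0.03156604, -0.06316237]), 'finger_gap': 0.9977370368621484} 0.0187
```

View pics/scene0.png

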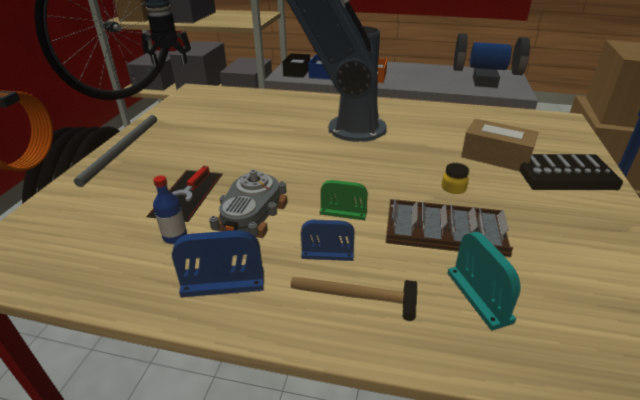

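View pics/top0.png

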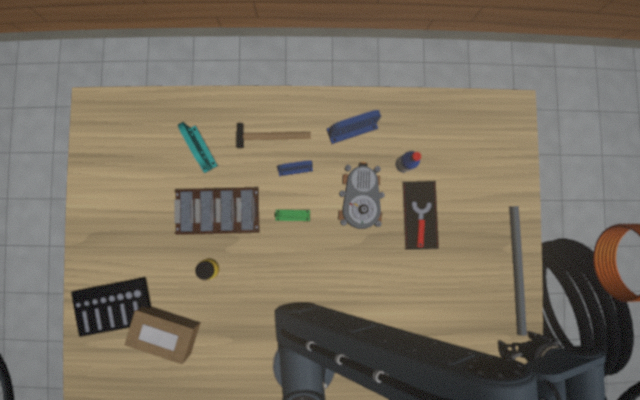

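```bash
cat > h.py <<'E'
from station import manip
import cv2,numpy as np
from scipy.spatial.transform import Rotation as R
C={n:manip.get_calibration(n) for n in ("scene","top")}
F=np.diag([1,-1,-1.])
def proj(n,P):
    c=C[n];E=np.array(c["extrinsics"]);P=np.atleast_2d(P).astype(float)
    pc=(P-E[:3,3])@E[:3,:3]@F
    return cv2.projectPoints(pc,np.zeros(3),np.zeros(3),np.array(c["intrinsics"]),np.array(c["dist_coeffs"]))[0][:,0]
def ray(n,px):
    c=C[n];E=np.array(c["extrinsics"])
    u=cv2.undistortPoints(np.array(px,float).reshape(-1,1,2),np.array(c["intrinsics"]),np.array(c["dist_coeffs"]))[:,0]
    d=np.c_[u,np.ones(len(u))]@F@E[:3,:3].T
    return E[:3,3],d
def atz(n,px,z):
    o,d=ray(n,px); return o+d*((z-o[2])/d[:,2])[:,None]
def crop(im,x0,y0,x1,y1,s,name,rgb=True):
    a=cv2.resize(im[y0:y1,x0:x1],None,fx=s,fy=s,interpolation=cv2.INTER_CUBIC)
    cv2.imwrite(name,a[:,:,::-1])
def tri(pa,pb):
    o1,d1=ray("top",[pa]);o2,d2=ray("scene",[pb]);d1=d1[0];d2=d2[0]
    s=np.linalg.lstsq(np.c_[d1,-d2],o2-o1,rcond=None)[0]
    return (o1+d1*s[0]+o2+d2*s[1])/2, np.linalg.norm(o1+d1*s[0]-o2-d2*s[1])
E
python3 - <<'E'
from h import *
a=cv2.imread("pics/top0.png")[:,:,::-1];b=cv2.imread("pics/scene0.png")[:,:,::-1]
crop(a,330,150,450,255,6,"pics/t_unit.png")
crop(a,165,150,325,245,5,"pics/t_rack.png")
crop(b,140,155,300,255,5,"pics/s_unit.png")
crop(b,290,170,520,270,3.4,"pics/s_rack.png")
E
```

```text
(no output)
```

View pics/t_unit.png

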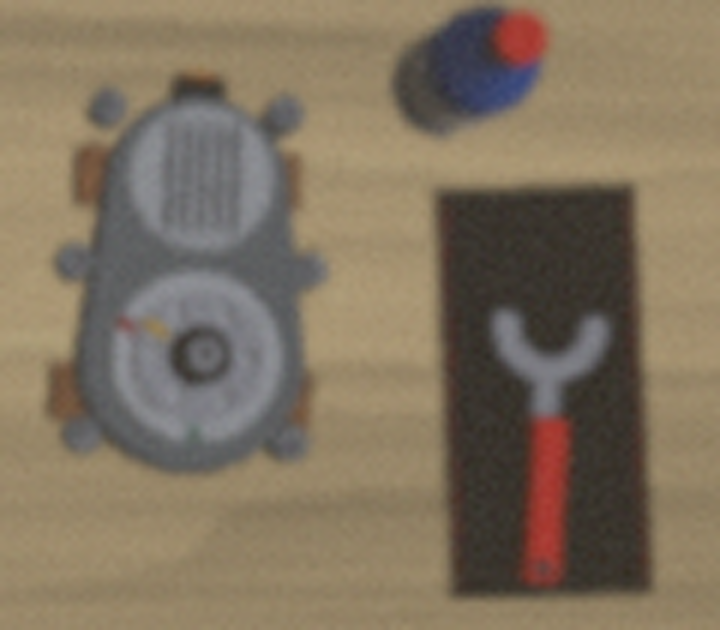

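View pics/t_rack.png

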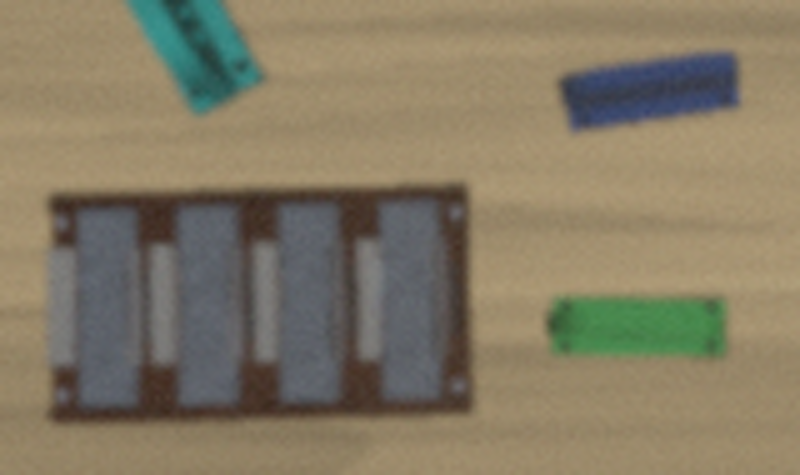

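View pics/s_unit.png

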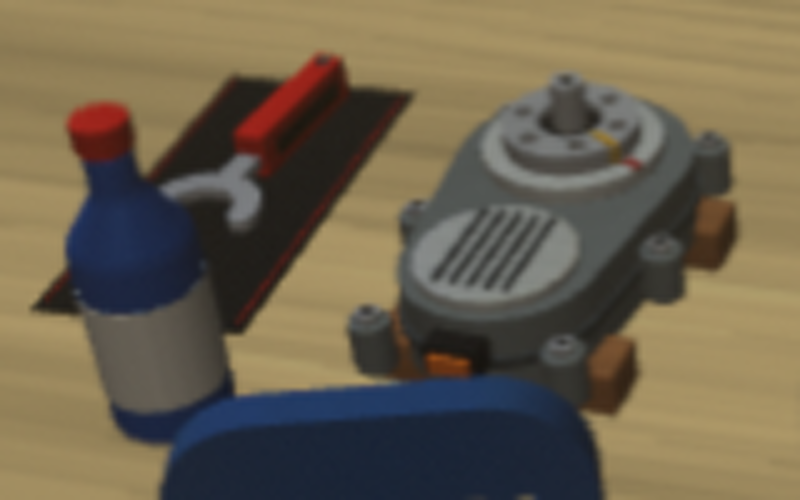

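View pics/s_rack.png

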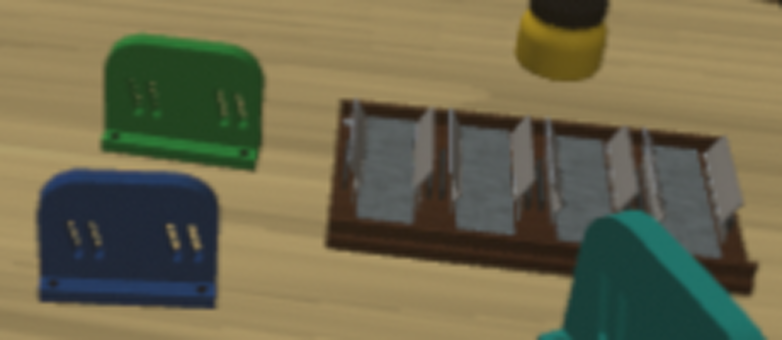

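```bash
cat > fit.py <<'E'
from h import *
from scipy.optimize import minimize
S=8 # supersample
def coverpts(x,y,yaw,zb=0.0,s=1.0):
    fl=np.array([[a*.06,b*.02,z] for a in(-1,1) for b in(-1,1) for z in(0,.012)])
    t=np.linspace(0,np.pi/2,8);arc=[(.03+.03*np.cos(u),.065+.03*np.sin(u)) for u in t]
    prof=[(.06,.012)]+arc;prof+=[(-a,z) for a,z in prof]
    pl=np.array([[a,b*.007,z] for a,z in prof for b in(-1,1)])
    Rz=R.from_euler('z',yaw).as_matrix()
    return [(p*s)@Rz.T+[x,y,zb] for p in(fl,pl)]
def mask_of(n,parts,box):
    x0,y0,x1,y1=box
    m=np.zeros(((y1-y0)*S,(x1-x0)*S),np.uint8)
    for p in parts:
        q=(proj(n,p)-[x0,y0]+.5)*S-.5
        cv2.fillConvexPoly(m,cv2.convexHull(np.round(q*16).astype(np.int32)),255,shift=4)
    return cv2.GaussianBlur(cv2.resize(m,None,fx=1/S,fy=1/S,interpolation=cv2.INTER_AREA)/255.,(0,0),.8)
def hue_mask(im,lo,hi,smin,box,vmin=25):
    x0,y0,x1,y1=box
    h=cv2.cvtColor(np.ascontiguousarray(im[y0:y1,x0:x1]),cv2.COLOR_RGB2HSV)
    m=((h[...,0]>=lo)&(h[...,0]<=hi)&(h[...,1]>=smin)&(h[...,2]>vmin)).astype(np.uint8)
    m=cv2.morphologyEx(m,cv2.MORPH_CLOSE,np.ones((5,5)))
    k,l,st,_=cv2.connectedComponentsWithStats(m)
    if k>1: m=(l==1+np.argmax(st[1:,4])).astype(np.uint8)
    return m.astype(float)
def fitcover(ims,boxes,lo,hi,smin,x0,zfree=False,cams=("scene","top")):
    T={n:cv2.GaussianBlur(hue_mask(ims[n],lo,hi,smin,boxes[n]),(0,0),.8) for n in cams}
    f=lambda v:sum(((mask_of(n,coverpts(v[0],v[1],v[2],v[3] if zfree else 0),boxes[n])-T[n])**2).sum() for n in cams)
    v0=np.array(list(x0)+([0.02] if zfree else []))
    d=[.01,.01,.1]+([.01] if zfree else [])
    sx=np.vstack([v0]+[v0+np.eye(len(v0))[i]*d[i] for i in range(len(v0))])
    r=minimize(f,v0,method="Nelder-Mead",options=dict(initial_simplex=sx,xatol=1e-4,fatol=1e-3,maxiter=400))
    return r.x,r.fun,{n:T[n].sum() for n in cams}
E
python3 - <<'E'
from fit import *
ims={"top":cv2.imread("pics/top0.png")[:,:,::-1],"scene":cv2.imread("pics/scene0.png")[:,:,::-1]}
print(atz("top",[[295,168],[292,215]],.03))
for nm,bx,lo,hi,px in (("blue",{"top":(265,150,325,185),"scene":(290,210,365,268)},100,130,[295,168]),("green",{"top":(265,195,325,235),"scene":(310,170,380,225)},40,80,[292,215])):
    p=atz("top",[px],.03)[0]
    for cams in(("scene","top"),("top",),("scene",)):
        print(nm,cams,fitcover(ims,bx,lo,hi,90,[p[0],p[1],1.57],cams=cams))
# rack
def T(p):return np.array(p)/5.+[165,150]
print(atz("top",T([[52,198],[465,187],[52,420],[470,410]]),.024))
fe=[[[78,207],[138,205],[78,407],[138,404]],[[179,205],[241,204],[179,405],[240,404]],[[280,204],[342,203],[280,405],[342,403]],[[381,202],[440,201],[383,403],[444,402]]]
for f in fe: print(atz("top",T(f),.014).round(4).tolist())
# ring
print(tri((364.5,208.8),(253.4,170.6)))
E
```

```text
[[0.67586119 0.03206623 0.03      ]
 [0.51508579 0.0414853  0.03      ]]
blue ('scene', 'top') (array([0.67830353, 0.0341458 , 1.7010526 ]), np.float64(197.69600911143016), {'scene': np.float64(1850.0000000000005), 'top': np.float64(257.0000000000001)})
blue ('top',) (array([0.67987655, 0.03410683, 1.71312549]), np.float64(100.583632021216), {'top': np.float64(257.0000000000001)})
blue ('scene',) (array([0.6770423 , 0.03345572, 1.7034999 ]), np.float64(93.6548420086041), {'scene': np.float64(1850.0000000000005)})
green ('scene', 'top') (array([0.5147684 , 0.04127768, 1.55357755]), np.float64(24.472457366927394), {'scene': np.float64(1619.0000000000007), 'top': np.float64(365.0000000000001)})
green ('top',) (array([0.51548045, 0.04006252, 1.556773  ]), np.float64(12.544913154194628), {'top': np.float64(365.0000000000001)})
green ('scene',) (array([0.51337711, 0.0410702 , 1.54741741]), np.float64(7.3572519267753735), {'scene': np.float64(1619.0000000000007)})
[[0.60112663 0.44323354 0.024     ]
 [0.60937588 0.15868452 0.024     ]
 [0.4489866  0.44001817 0.024     ]
 [0.45701786 0.15379742 0.024     ]]
[[0.5958, 0.4284, 0.014], [0.5972, 0.3865, 0.014], [0.4577, 0.4256, 0.014], [0.4599, 0.384, 0.014]]
[[0.5973, 0.358, 0.014], [0.5981, 0.3149, 0.014], [0.4594, 0.3555, 0.014], [0.4603, 0.3134, 0.014]]
[[0.5982, 0.2878, 0.014], [0.599, 0.2449, 0.014], [0.4597, 0.2858, 0.014], [0.4612, 0.2431, 0.014]]
[[0.5997, 0.2179, 0.014], [0.6005, 0.1772, 0.014], [0.4613, 0.2149, 0.014], [0.4622, 0.173, 0.014]]
(array([ 0.53329631, -0.19105959,  0.11202957]), np.float64(0.004006501556934942))
```

```bash
cat >> h.py <<'E'
def plan(x,y,z,yaw=None,cur=None):
    """yaw: world angle of the jaw (tool z) axis, mod pi. prints units"""
    s=manip.sense(); M=R.from_quat(s["tool_rot"]).as_matrix(); p=s["tcp_pos"]
    d=M.T@(np.array([x,y,z])-p)/.03
    tz=np.arctan2(M[1,2],M[0,2]); tw=0
    if yaw is not None:
        dl=(yaw-tz+np.pi/2)%np.pi-np.pi/2   # about world z; tool y is down => minus
        tw=-np.degrees(dl)/10*np.sign(-M[2,1])
    print("from",p.round(4),"jaw",round(np.degrees(tz),2),"q6",s["q"][5].round(2),"row x,y,z,tw:",d.round(3),round(tw,3),"t",s["t"])
E
python3 - <<'E'
from h import *
s=manip.sense();print(R.from_quat(s["tool_rot"]).as_matrix().round(3))
a=cv2.imread("pics/scene0.png");b=cv2.imread("pics/top0.png")
c=np.array([.5287,.3007]);yaw=.02
Rz=np.array([[np.cos(yaw),-np.sin(yaw)],[np.sin(yaw),np.cos(yaw)]])
def W(l,z):return np.c_[np.array(l)@Rz.T+c,np.full(len(l),z)]
out=[]
for n,im,bx,s_ in(("scene",a,(380,190,520,262),5.5),("top",b,(165,175,270,245),7)):
    x0,y0,x1,y1=bx;I=cv2.resize(im[y0:y1,x0:x1],None,fx=s_,fy=s_,interpolation=cv2.INTER_CUBIC)
    def dr(l,z,col):
        q=(proj(n,W(l,z))-[x0,y0]+.5)*s_-.5
        cv2.polylines(I,[np.round(q).astype(np.int32)],True,col,1)
    dr([[.08,.145],[.08,-.145],[-.08,-.145],[-.08,.145]],.024,(0,255,255))
    for k in range(4):
        y=-.105+.07*k; dr([[.069,y+.02],[.069,y-.02],[-.069,y-.02],[-.069,y+.02]],.014,(0,255,0))
        for sg in(1,-1): dr([[.04,y+sg*.028],[-.04,y+sg*.028]],.049,(255,0,255))
    cv2.imwrite(f"pics/ov_{n}.png",I)
E
```

```text
[[-0.968 -0.     0.252]
 [-0.252  0.002 -0.968]
 [-0.    -1.    -0.002]]
```

View pics/ov_scene.png

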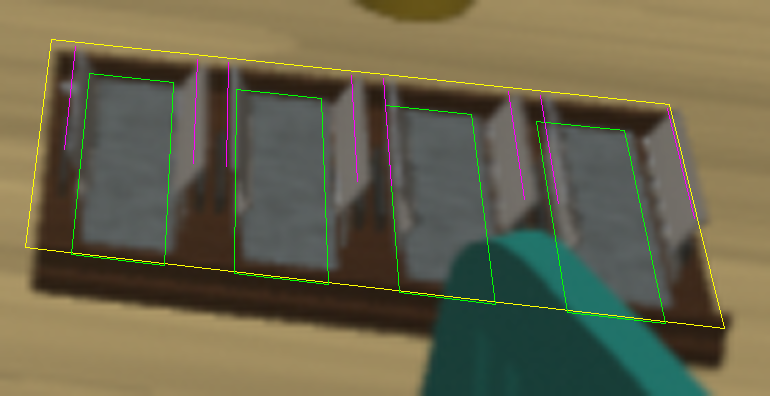

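View pics/ov_top.png

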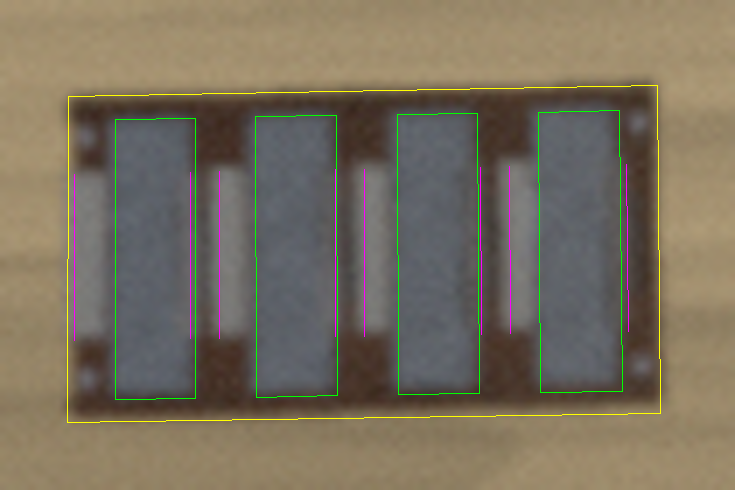

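```bash
python3 -c "
from h import *
plan(.5148,.0412,.20,-.018)"
```

```text
from [ 0.1575 -0.6041  0.2304] jaw -75.4 q6 -0.18 row x,y,z,tw: [-16.947   1.055 -17.813] -7.437 t 0.1
```

Call:
{"method": "apply_moves", "body": {
  "motion": [
    [85,-16.95,0.3,-17.81,-7.44],
    [85,-16.95,0.3,-17.81,-7.44],
    [85,-16.95,0.3,-17.81,-7.44],
    [85,-16.95,0.3,-17.81,-7.44],
    [85,-16.95,0.3,-17.81,-7.44],
    [85,-16.95,0.3,-17.81,-7.44],
    [85,-16.95,0.3,-17.81,-7.44],
    [85,-16.95,0.3,-17.81,-7.44],
    [85,-16.95,0.3,-17.81,-7.44],
    [85,-16.95,0.3,-17.81,-7.44],
    [85,-16.95,0.3,-17.81,-7.44],
    [85,-16.95,0.3,-17.81,-7.44]
  ],
  "squeeze": 80
}}

```text
t: 1.6
tcp_pos: [0.5156, 0.0429, 0.2221]
tool_rot: [-0.496, 0.504, -0.504, 0.496]
force: [0.2, -0.9, 0.0]
finger_gap: 0.994
```

```bash
python3 - <<'E'
from h import *
plan(.5148,.0412,.14,-.018)
for n in("scene","top"):
    cv2.imwrite(f"pics/{n}1.png",manip.snapshot(n)[:,:,::-1])
a=cv2.imread("pics/top1.png")[:,:,::-1];b=cv2.imread("pics/scene1.png")[:,:,::-1]
crop(a,200,130,380,300,3.4,"pics/t1c.png");crop(b,280,60,480,260,3,"pics/s1c.png")
E
```

```text
from [0.5156 0.0429 0.2221] jaw -0.91 q6 -0.12 row x,y,z,tw: [ 0.056  2.736 -0.026] 0.012 t 1.6
```

View pics/s1c.png

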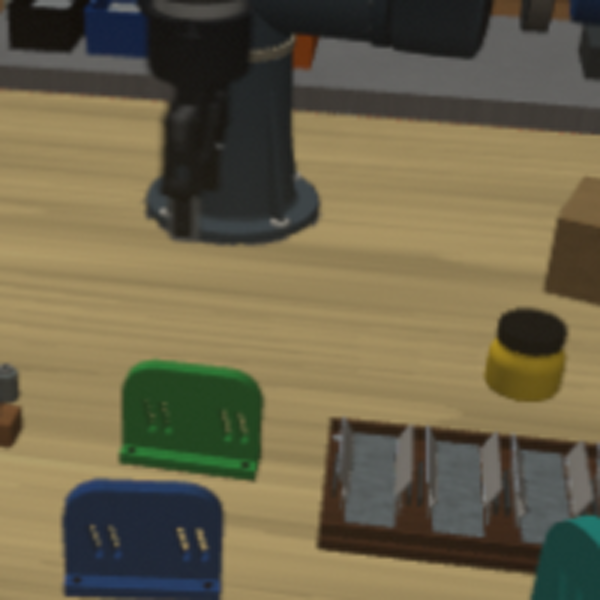

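View pics/t1c.png

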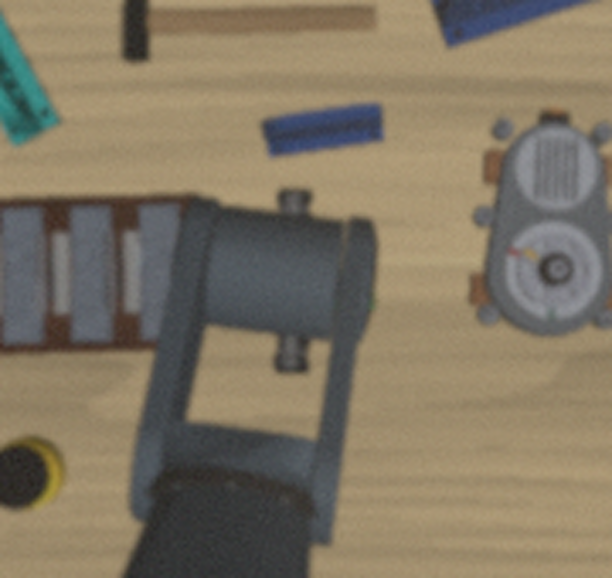

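Call:
{"method": "apply_moves", "body": {
  "motion": [
    [85,0.06,2.5,-0.03,0],
    [85,0.06,4,-0.03,0],
    [85,0.06,5.2,-0.03,0],
    [85,0.06,5.67,-0.03,0],
    [85,0.06,5.67,-0.03,0],
    [10,0.06,5.67,-0.03,0],
    [0,0.06,5.67,-0.03,0],
    [0,0.06,5.67,-0.03,0],
    [0,0.06,5.67,-0.03,0],
    [0,0.06,5.67,-0.03,0],
    [0,0.06,5.67,-0.03,0],
    [0,0.06,5.67,-0.03,0]
  ],
  "squeeze": 80
}}

```text
t: 3.2
tcp_pos: [0.5142, 0.0387, 0.0524]
tool_rot: [0.496, -0.504, 0.504, -0.496]
force: [-0.5, 0.8, 4.1]
finger_gap: 0.153
```

Call:
{"method": "apply_moves", "body": {
  "motion": [
    [0,0,-1,0,0],
    [0,0,-2.5,0,0],
    [0,0,-4.2,0,0],
    [0,0,-4.2,0,0],
    [0,0,-4.2,0,0]
  ]
}}

```text
t: 3.82
tcp_pos: [0.513, 0.0388, 0.1774]
tool_rot: [-0.496, 0.505, -0.504, 0.495]
force: [-0.5, -0.1, -1.7]
finger_gap: 0.152
```

```bash
python3 - <<'E'
from h import *
s=manip.sense();print(s["force"],s["finger_gap"])
plan(.5293,.337,.18,.02+np.pi/2)
E
```

```text
[-0.4700728  -0.12866477 -1.70653237] 0.15209744528176528
from [0.513  0.0388 0.1774] jaw -1.0 q6 -0.12 row x,y,z,tw: [-9.949 -0.085  0.37 ] 8.785 t 3.825
```

Call:
{"method": "apply_moves", "body": {
  "motion": [
    [0,-9.95,-0.1,0.37,8.79],
    [0,-9.95,-0.1,0.37,8.79],
    [0,-9.95,-0.1,0.37,8.79],
    [0,-9.95,-0.1,0.37,8.79],
    [0,-9.95,-0.1,0.37,8.79],
    [0,-9.95,-0.1,0.37,8.79],
    [0,-9.95,-0.1,0.37,8.79],
    [0,-9.95,-0.1,0.37,8.79],
    [0,-9.95,-0.1,0.37,8.79],
    [0,-9.95,-0.1,0.37,8.79],
    [0,-9.95,-0.1,0.37,8.79],
    [0,-9.95,-0.1,0.37,8.79]
  ]
}}

```text
t: 5.32
tcp_pos: [0.5301, 0.3367, 0.1806]
tool_rot: [0.007, -0.707, 0.707, -0.007]
force: [0.0, 0.5, -0.8]
finger_gap: 0.149
```

```bash
python3 - <<'E'
from fit import *
plan(.5293,.337,.12,.02+np.pi/2)
ims={}
for n in("scene","top"):
    ims[n]=manip.snapshot(n);cv2.imwrite(f"pics/{n}2.png",ims[n][:,:,::-1])
p=manip.sense()["tcp_pos"]
print(proj("scene",[p]))
crop(ims["scene"],370,90,530,270,3.3,"pics/s2c.png");crop(ims["top"],150,130,330,270,4,"pics/t2c.png")
E
```

```text
from [0.5301 0.3367 0.1806] jaw -88.86 q6 1.94 row x,y,z,tw: [ 0.024  2.019 -0.011] -0.0 t 5.325
[[472.626935   168.18634156]]
```

View pics/s2c.png

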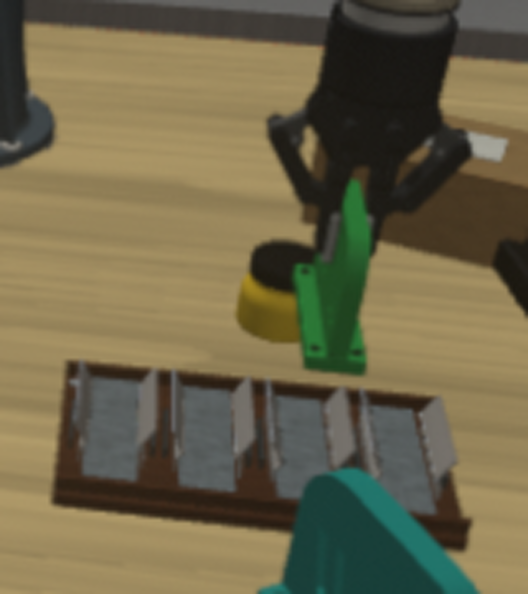

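View pics/t2c.png

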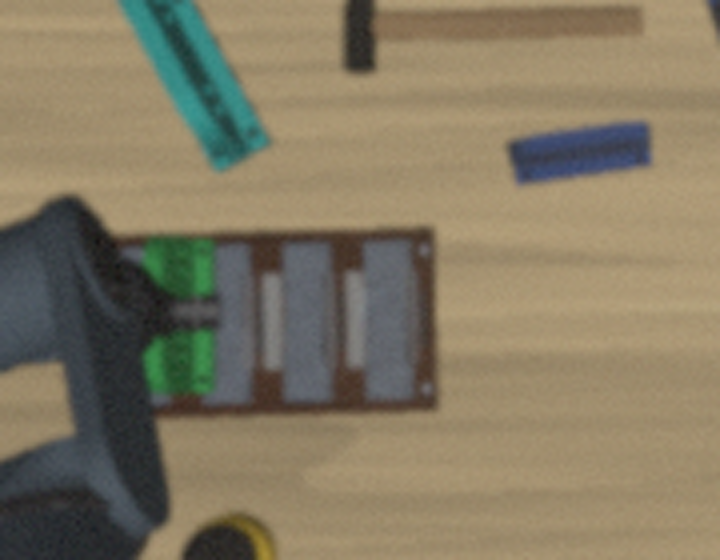

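```bash
cat >> fit.py <<'E'
def fitz(im,n,box,lo,hi,smin,x0,zb):
    T=cv2.GaussianBlur(hue_mask(im,lo,hi,smin,box),(0,0),.8)
    f=lambda v:((mask_of(n,coverpts(v[0],v[1],v[2],zb),box)-T)**2).sum()
    v0=np.array(x0);sx=np.vstack([v0,v0+[.01,0,0],v0+[0,.01,0],v0+[0,0,.1]])
    r=minimize(f,v0,method="Nelder-Mead",options=dict(initial_simplex=sx,xatol=1e-4,fatol=1e-3,maxiter=400))
    return r.x.round(4),r.fun,T.sum()
E
python3 - <<'E'
from fit import *
im=cv2.imread("pics/scene2.png")[:,:,::-1]
print(fitz(im,"scene",(450,135,490,210),40,80,90,[.53,.337,.02],.128))
im=cv2.imread("pics/top2.png")[:,:,::-1]
print(fitz(im,"top",(180,185,212,232),40,80,90,[.53,.337,.02],.128))
E
```

```text
(array([ 0.5292,  0.3402, -0.0459]), np.float64(71.50290856991376), np.float64(909.0000000000003))
(array([0.5259, 0.3364, 0.0431]), np.float64(396.6591278500752), np.float64(260.0026444602017))
```

```bash
python3 - <<'E'
from h import *
print(atz("top",[[195,150+.0-20+316.5/4]],.14), atz("top",[[195,130+323/4]],.014))
im=cv2.imread("pics/scene0.png")[:,:,::-1]
crop(im,383,195,455,258,11,"pics/z.png")
im=cv2.imread("pics/top2.png")[:,:,::-1]
crop(im,175,180,265,240,8,"pics/z2.png")
E
```

```text
[[0.53046754 0.33933146 0.14      ]] [[0.52895428 0.37684087 0.014     ]]
```

View pics/z.png

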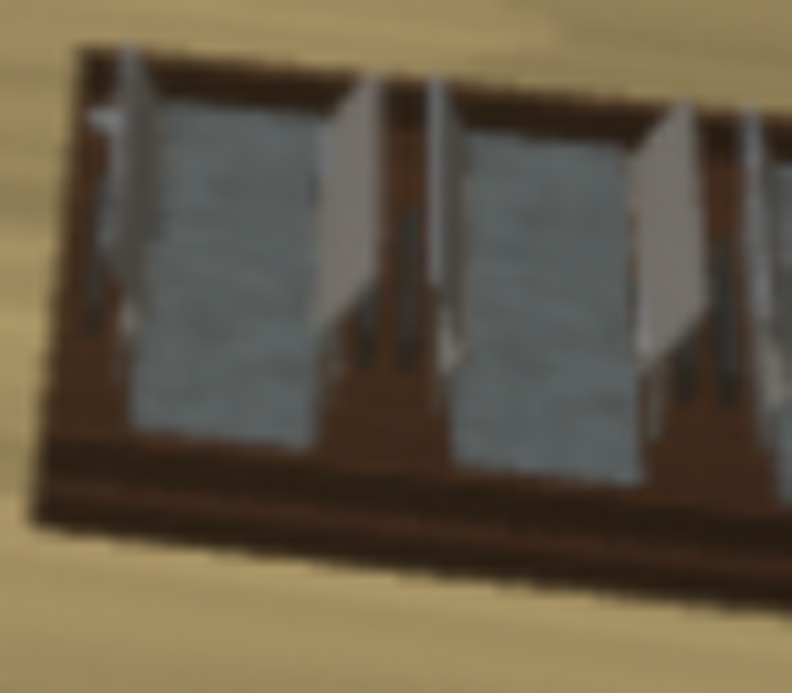

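View pics/z2.png

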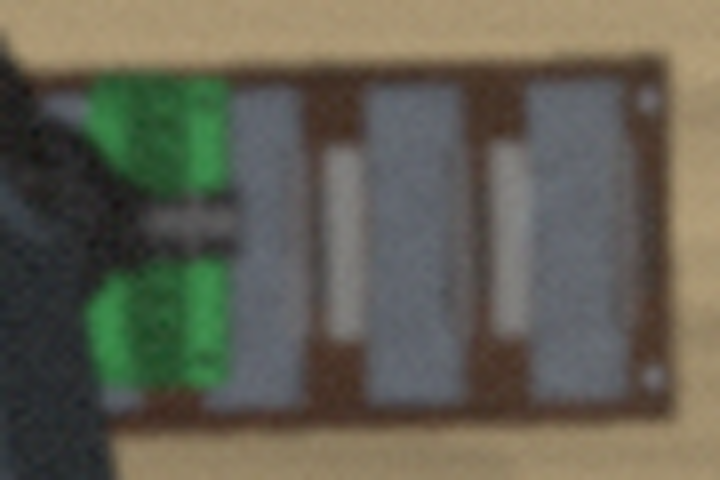

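```bash
python3 - <<'E'
from h import *
t=lambda l:(np.array(l)+.5)/11-.5+[383,195]
print(atz("scene",t([[130,430],[315,450],[455,465],[640,485]]),.024))
print(atz("scene",t([[160,98],[330,112],[465,127],[625,143]]),.014))
E
```

```text
[[0.60349085 0.18093622 0.024     ]
 [0.60218826 0.2204758  0.024     ]
 [0.6011758  0.25015074 0.024     ]
 [0.59992253 0.289061   0.024     ]]
[[0.46382032 0.17786048 0.014     ]
 [0.46132964 0.21836838 0.014     ]
 [0.46097591 0.25037105 0.014     ]
 [0.45982293 0.28799283 0.014     ]]
```

Call:
{"method": "apply_moves", "body": {
  "motion": [
    [0,0.02,1,0,0],
    [0,0.02,2,0,0],
    [0,0.02,2.7,0,0],
    [0,0.02,2.9,0,0],
    [0,0.02,3.05,0,0],
    [0,0.02,3.2,0,0],
    [0,0.02,3.3,0,0],
    [0,0.02,3.4,0,0],
    [0,0.02,3.4,0,0]
  ],
  "squeeze": 100
}}

```text
t: 6.55
tcp_pos: [0.5302, 0.3371, 0.0793]
tool_rot: [-0.006, 0.707, -0.707, 0.007]
force: [1.0, 0.6, -1.2]
finger_gap: 0.154
```

Call:
{"method": "apply_moves", "body": {
  "motion": [
    [0,0,0.1,0,0],
    [0,0,0.2,0,0],
    [0,0,0.3,0,0],
    [0,0,0.36,0,0],
    [0,0,0.36,0,0]
  ]
}}

```text
t: 7.18
tcp_pos: [0.5294, 0.3368, 0.0678]
tool_rot: [0.007, -0.707, 0.707, -0.006]
force: [1.1, 0.4, -2.0]
finger_gap: 0.151
```

```bash
python3 - <<'E'
from h import *
im=manip.snapshot("scene");cv2.imwrite("pics/scene3.png",im[:,:,::-1])
crop(im,380,120,520,265,5,"pics/s3c.png")
E
```

```text
(no output)
```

View pics/s3c.png

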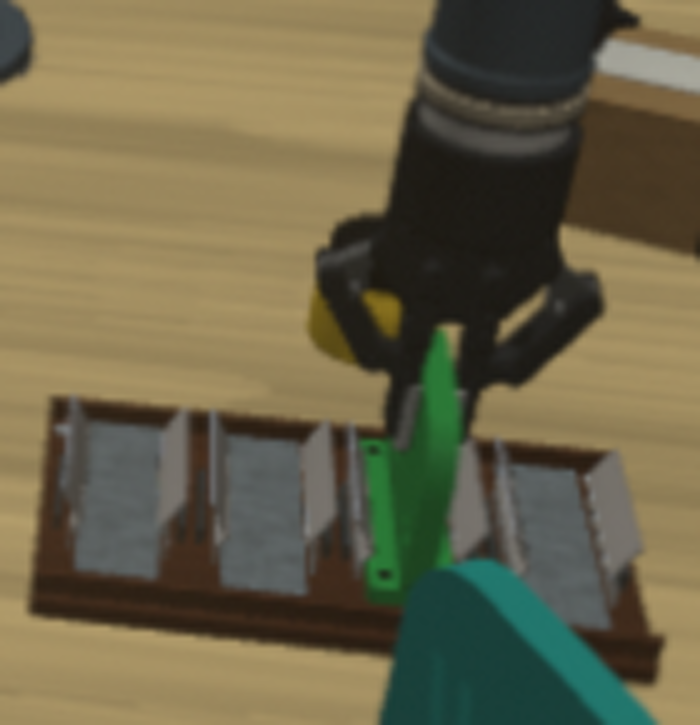

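Call:
{"method": "apply_moves", "body": {
  "motion": [
    [0,0,0.1,0,0],
    [0,0,0.2,0,0],
    [0,0,0.2,0,0]
  ]
}}

```text
t: 7.6
tcp_pos: [0.5301, 0.3369, 0.0665]
tool_rot: [-0.006, 0.707, -0.707, 0.007]
force: [-5.7, -1.1, 19.0]
finger_gap: 0.151
```

```bash
python3 - <<'E'
from h import *
s=manip.sense();print(s["tcp_pos"],s["force"])
E
```

```text
[0.53009341 0.33689238 0.06646012] [-5.67122484 -1.14483392 18.96210793]
```

Call:
{"method": "apply_moves", "body": {
  "motion": [
    [0,0,0.1,0,0],
    [0,0,0.15,0,0],
    [0,0,0.15,0,0],
    [0,0,0.0,0,0],
    [45,0,0,0,0],
    [45,0,0,0,0],
    [45,0,0,0,0],
    [45,0,0,0,0],
    [45,0,-1,0,0],
    [45,0,-3,0,0],
    [45,0,-4.5,0,0],
    [45,0,-4.5,0,0]
  ]
}}

```text
t: 9.1
tcp_pos: [0.5325, 0.3381, 0.2018]
tool_rot: [-0.004, 0.708, -0.706, 0.01]
force: [0.5, 0.2, -0.3]
finger_gap: 0.526
```

```bash
python3 - <<'E'
from fit import *
ims={}
for n in("scene","top"):
    im=manip.snapshot(n);cv2.imwrite(f"pics/{n}4.png",im[:,:,::-1]);ims[n]=im
im=ims["scene"]
crop(im,380,120,520,265,5,"pics/s4c.png")
print(fitz(im,"scene",(440,180,480,255),40,80,90,[.53,.337,.02],.014))
boxes={"top":(265,150,325,185),"scene":(290,210,365,268)}
print(fitcover(ims,boxes,100,130,90,[.678,.034,1.7]))
E
```

```text
(array([ 0.5235,  0.3395, -0.0114]), np.float64(86.04980798431609), np.float64(741.0000000000002))
(array([0.67815236, 0.03337721, 1.70520178]), np.float64(248.14484002018816), {'scene': np.float64(1755.0000000000005), 'top': np.float64(280.0000000000001)})
```

View pics/s4c.png

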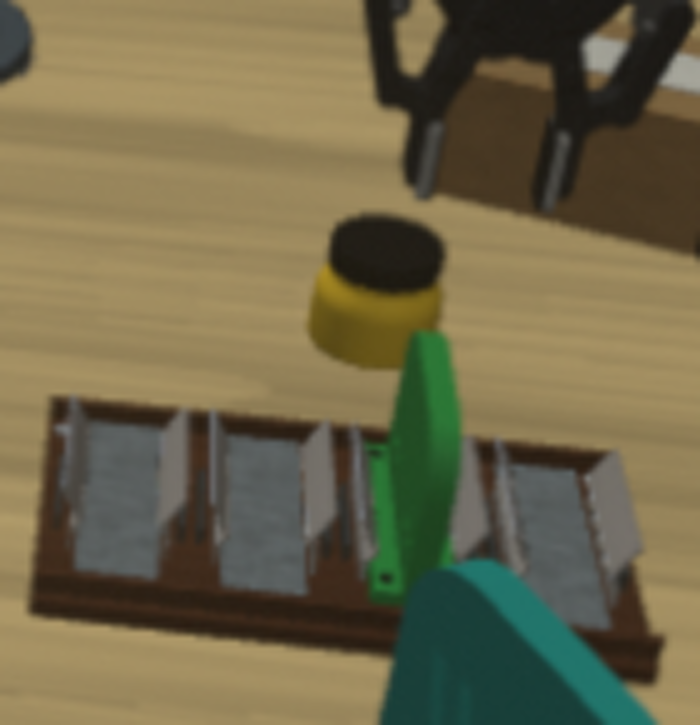

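View pics/top4.png

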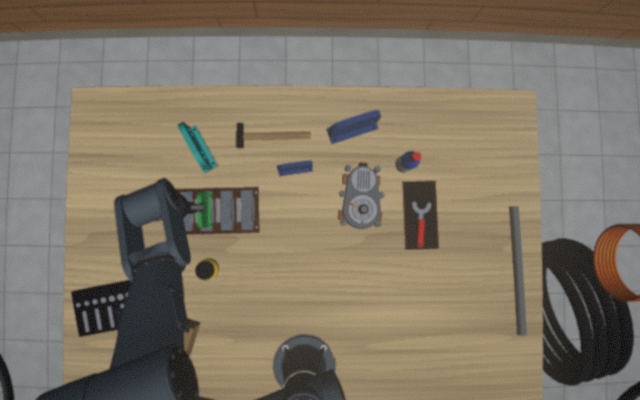

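```bash
python3 - <<'E'
from fit import *
im=cv2.imread("pics/scene4.png")[:,:,::-1]; im3=cv2.imread("pics/scene3.png")[:,:,::-1]
box=(448,180,480,232)
T=cv2.GaussianBlur(hue_mask(im,40,80,90,box),(0,0),.8)
for x in(.527,.529,.531):
  f=lambda v:((mask_of("scene",coverpts(x,v[0],v[1],v[2]),box)-T)[:-3]**2).sum()
  v0=np.array([.339,.02,.016]);r=minimize(f,v0,method="Nelder-Mead",options=dict(initial_simplex=np.vstack([v0,v0+[.005,0,0],v0+[0,.06,0],v0+[0,0,.006]])));print(x,r.x.round(4),r.fun)
# plate top highest point prediction
for z in(.014,.018,.022):
    print(z,proj("scene",coverpts(.529,.3395,.02,z)[1])[:,1].min())
cv2.imwrite("pics/m.png",np.hstack([cv2.resize(T*255,None,fx=8,fy=8),cv2.resize(mask_of("scene",coverpts(.529,.3395,.02,.014),box)*255,None,fx=8,fy=8)]))
print(np.nonzero(hue_mask(im,40,80,90,box).any(1))[0][0]+180)
E
```

```text
0.527 [ 0.3395 -0.0039  0.0127] 28.1096298672591
0.529 [ 0.3393 -0.0036  0.0138] 28.66396907460419
0.531 [ 0.3389 -0.0038  0.0152] 29.222997225500478
0.014 185.34368037090553
0.018 183.97229737577513
0.022 182.59490858933907
186[ WARN:0@0.484] global loadsave.cpp:1063 imwrite_ Unsupported depth image for selected encoder is fallbacked to CV_8U.
```

View pics/m.png

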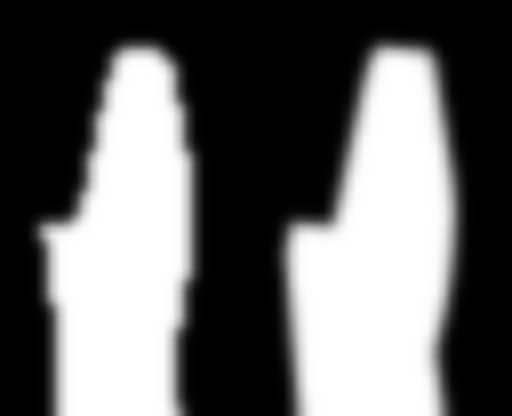

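```bash
python3 - <<'E'
from h import *
plan(.6782,.0335,.20,.134)
E
```

```text
from [0.5295 0.3368 0.1973] jaw -88.9 q6 1.94 row x,y,z,tw: [-4.763 -0.089 10.202] 8.342 t 9.2
```

Call:
{"method": "apply_moves", "body": {
  "motion": [
    [80,-4.76,-0.1,10.2,-9.66],
    [80,-4.76,-0.1,10.2,-9.66],
    [80,-4.76,-0.1,10.2,-9.66],
    [80,-4.76,-0.1,10.2,-9.66],
    [80,-4.76,-0.1,10.2,-9.66],
    [80,-4.76,-0.1,10.2,-9.66],
    [80,-4.76,-0.1,10.2,-9.66],
    [80,-4.76,-0.1,10.2,-9.66],
    [80,-4.76,-0.1,10.2,-9.66],
    [80,-4.76,-0.1,10.2,-9.66],
    [80,-4.76,-0.1,10.2,-9.66],
    [80,-4.76,-0.1,10.2,-9.66]
  ]
}}

```text
t: 10.7
tcp_pos: [0.6782, 0.0338, 0.1998]
tool_rot: [0.532, -0.466, 0.465, -0.532]
force: [0.2, -0.2, -0.1]
finger_gap: 0.941
```

```bash
python3 - <<'E'
from fit import *
plan(.6782,.0335,.052,.134)
im=manip.snapshot("scene");cv2.imwrite("pics/scene5.png",im[:,:,::-1])
print(fitz(im,"scene",(290,210,365,268),100,130,90,[.678,.034,1.7],0))
E
```

```text
from [0.6782 0.0338 0.1998] jaw 7.62 q6 -0.25 row x,y,z,tw: [0.011 4.928 0.005] -0.005 t 10.7
(array([0.6773, 0.0335, 1.7044]), np.float64(105.90234410793721), np.float64(1834.000000000001))
```

View pics/scene5.png

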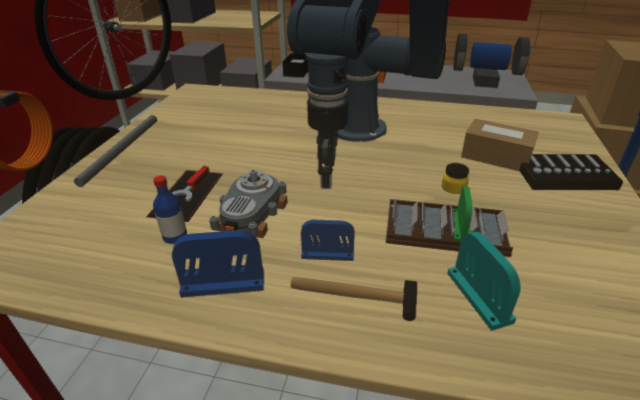

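Call:
{"method": "apply_moves", "body": {
  "motion": [
    [80,0.01,2,0,0],
    [80,0.01,3.5,0,0],
    [80,0.01,4.6,0,0],
    [80,0.01,4.93,0,0],
    [80,0.01,4.93,0,0],
    [10,0.01,4.93,0,0],
    [0,0.01,4.93,0,0],
    [0,0.01,4.93,0,0],
    [0,0.01,4.93,0,0],
    [0,0.01,4.93,0,0],
    [0,0.01,4.93,0,0],
    [0,0.01,4.93,0,0]
  ],
  "squeeze": 100
}}

```text
t: 12.25
tcp_pos: [0.6788, 0.0334, 0.053]
tool_rot: [-0.532, 0.465, -0.466, 0.533]
force: [0.6, 0.8, 4.6]
finger_gap: 0.15
```

Call:
{"method": "apply_moves", "body": {
  "motion": [
    [0,0,-1,0,0],
    [0,0,-2.5,0,0],
    [0,0,-4.2,0,0],
    [0,0,-4.2,0,0],
    [0,0,-4.2,0,0]
  ]
}}

```text
t: 12.88
tcp_pos: [0.6772, 0.0335, 0.1773]
tool_rot: [0.533, -0.466, 0.465, -0.532]
force: [-0.0, -0.2, -1.7]
finger_gap: 0.147
```

```bash
python3 - <<'E'
from fit import *
plan(.5325,.1965,.18,.02+np.pi/2)
E
```

```text
from [0.6772 0.0335 0.1773] jaw 7.7 q6 -0.25 row x,y,z,tw: [-6.031 -0.076 -4.053] -8.345 t 12.875
```

Call:
{"method": "apply_moves", "body": {
  "motion": [
    [0,-6.02,-0.1,-4.06,-8.35],
    [0,-6.02,-0.1,-4.06,-8.35],
    [0,-6.02,-0.1,-4.06,-8.35],
    [0,-6.02,-0.1,-4.06,-8.35],
    [0,-6.02,-0.1,-4.06,-8.35],
    [0,-6.02,-0.1,-4.06,-8.35],
    [0,-6.02,-0.1,-4.06,-8.35],
    [0,-6.02,-0.1,-4.06,-8.35],
    [0,-6.02,-0.1,-4.06,-8.35],
    [0,-6.02,-0.1,-4.06,-8.35],
    [0,-6.02,-0.1,-4.06,-8.35],
    [0,-6.02,-0.1,-4.06,-8.35]
  ]
}}

```text
t: 14.38
tcp_pos: [0.5335, 0.196, 0.1814]
tool_rot: [0.707, 0.007, -0.007, -0.707]
force: [0.3, -0.9, -2.1]
finger_gap: 0.154
```

```bash
python3 - <<'E'
from fit import *
plan(.532,.196,.067,.02+np.pi/2)
for n in("scene","top"): im=manip.snapshot(n);cv2.imwrite(f"pics/{n}6.png",im[:,:,::-1]);print(n,proj(n,[.532,.196,.13]))
im=cv2.imread("pics/scene6.png")[:,:,::-1]
print(fitz(im,"scene",(390,135,435,215),100,130,90,[.532,.196,.02],.1805-.053))
crop(im,370,120,520,265,5,"pics/s6c.png")
E
```

```text
from [0.5335 0.196  0.1814] jaw 91.16 q6 -1.44 row x,y,z,tw: [-0.048  3.813  0.   ] 0.002 t 14.375
scene [[407.14909569 180.85316871]]
top [[241.46576335 208.89134578]]
(array([0.5254, 0.1969, 0.0049]), np.float64(36.046880208038594), np.float64(622.0000000000002))
```

View pics/s6c.png

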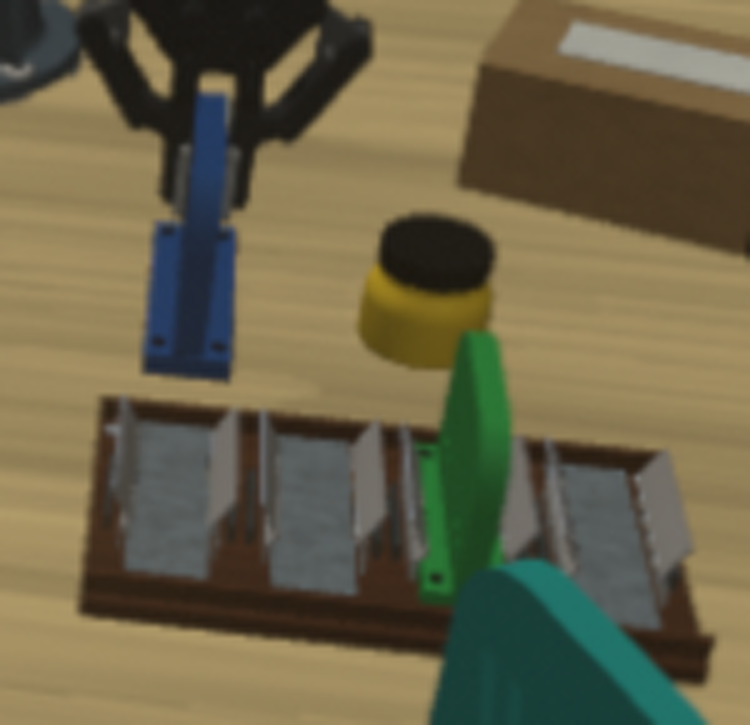

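```bash
python3 - <<'E'
from fit import *
im=cv2.imread("pics/top6.png")[:,:,::-1]
crop(im,190,175,270,240,8,"pics/t6c.png")
im=cv2.imread("pics/scene6.png")
x0,y0=385,130
I=cv2.resize(im[y0:y0+95,x0:x0+60],None,fx=6,fy=6,interpolation=cv2.INTER_CUBIC);J=I.copy()
for p in coverpts(.532,.1975,.02,.128):
    q=cv2.convexHull(np.round((proj("scene",p)-[x0,y0]+.5)*6).astype(np.int32));cv2.polylines(J,[q],True,(0,255,255),1)
cv2.imwrite("pics/o6.png",np.hstack([I,J]))
E
```

```text
(no output)
```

View pics/t6c.png

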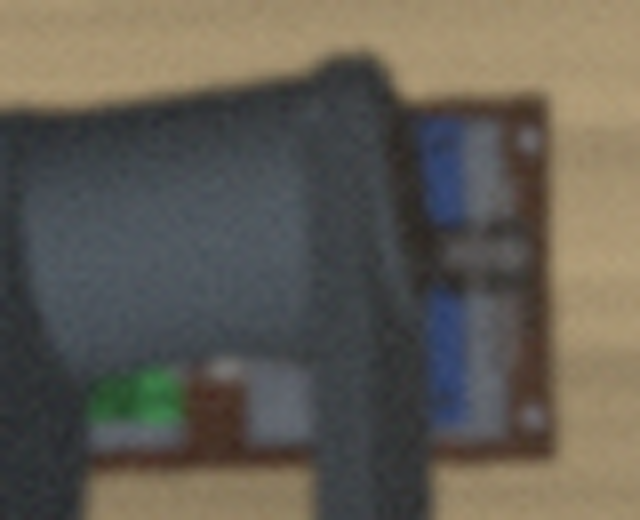

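View pics/o6.png

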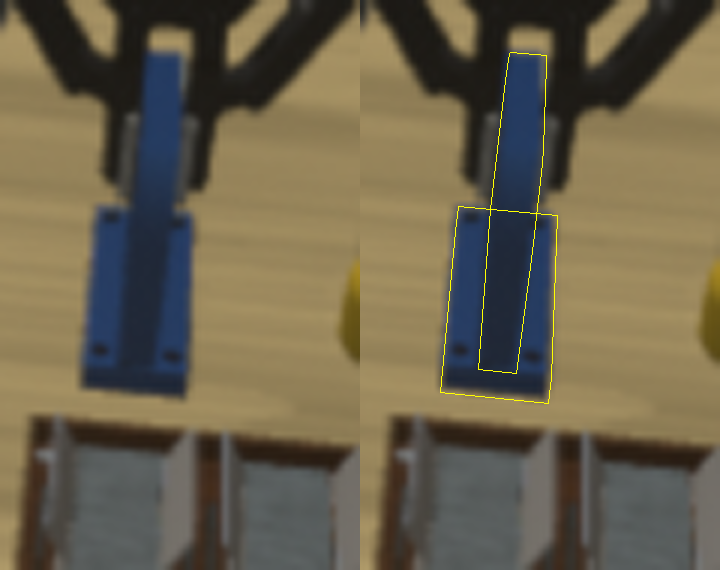

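Call:
{"method": "apply_moves", "body": {
  "motion": [
    [0,0,1,0.05,0],
    [0,0,2,0.05,0],
    [0,0,2.7,0.05,0],
    [0,0,2.9,0.05,0],
    [0,0,3.05,0.05,0],
    [0,0,3.2,0.05,0],
    [0,0,3.35,0.05,0],
    [0,0,3.5,0.05,0],
    [0,0,3.65,0.05,0],
    [0,0,3.75,0.05,0],
    [0,0,3.85,0.05,0],
    [0,0,3.85,0.05,0]
  ],
  "squeeze": 110
}}

```text
t: 15.98
tcp_pos: [0.5331, 0.1977, 0.067]
tool_rot: [-0.707, -0.007, 0.007, 0.707]
force: [-2.6, 0.9, 8.0]
finger_gap: 0.148
```

Call:
{"method": "apply_moves", "body": {
  "motion": [
    [0,0,0.1,0,0],
    [0,0,0.2,0,0],
    [0,0,0.25,0,0],
    [0,0,0.25,0,0]
  ]
}}

```text
t: 16.48
tcp_pos: [0.5332, 0.1979, 0.0668]
tool_rot: [-0.707, -0.008, 0.007, 0.707]
force: [-13.5, -1.1, 55.8]
finger_gap: 0.153
```

Call:
{"method": "apply_moves", "body": {
  "motion": [
    [0,0,-0.25,0,0],
    [0,0,-0.25,0,0],
    [45,0,-0.25,0,0],
    [45,0,-0.25,0,0],
    [45,0,-0.25,0,0],
    [45,0,-0.25,0,0],
    [45,0,-1,0,0],
    [45,0,-3,0,0],
    [45,0,-4.8,0,0],
    [45,0,-4.8,0,0]
  ]
}}

```text
t: 17.73
tcp_pos: [0.5367, 0.1982, 0.2072]
tool_rot: [-0.706, -0.011, 0.004, 0.708]
force: [0.1, -0.3, -0.3]
finger_gap: 0.529
```

```bash
python3 - <<'E'
from fit import *
for n in("scene","top"): im=manip.snapshot(n);cv2.imwrite(f"pics/{n}7.png",im[:,:,::-1])
im=cv2.imread("pics/scene7.png")[:,:,::-1]
print(fitz(im,"scene",(385,180,430,255),100,130,90,[.532,.196,.02],.014))
crop(im,370,120,520,265,5,"pics/s7c.png")
crop(im,140,155,300,255,5,"pics/s7u.png")
im=cv2.imread("pics/top7.png")[:,:,::-1]
crop(im,330,150,450,255,6,"pics/t7u.png")
E
```

```text
(array([ 0.526 ,  0.1989, -0.0028]), np.float64(35.85945665899236), np.float64(566.0000000000002))
```

View pics/s7c.png

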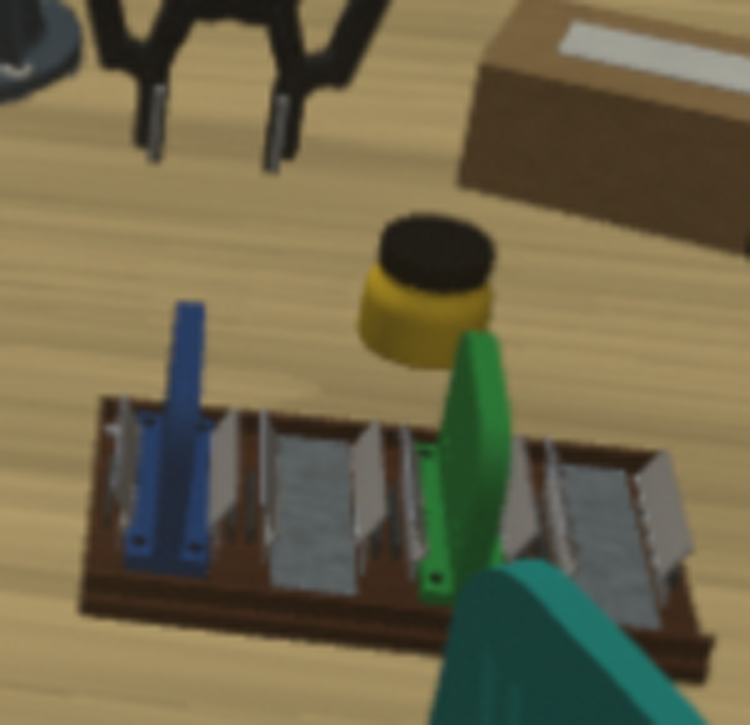

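View pics/t7u.png

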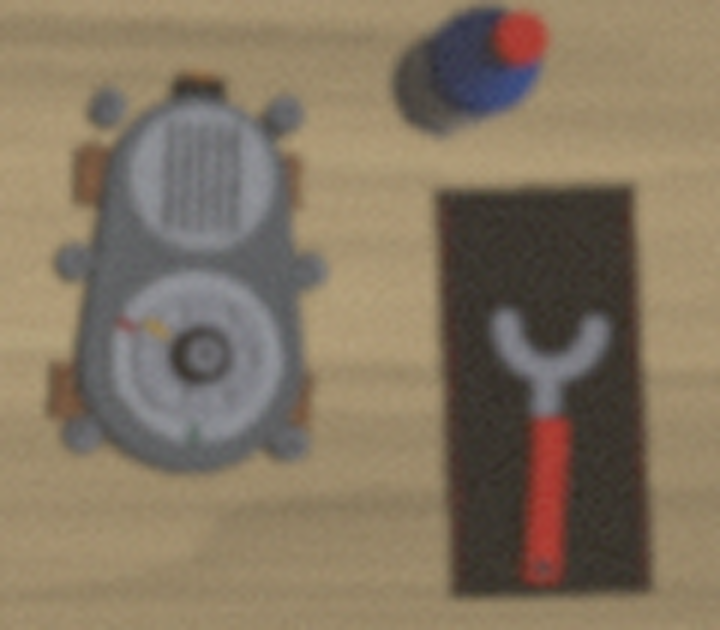

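View pics/s7u.png

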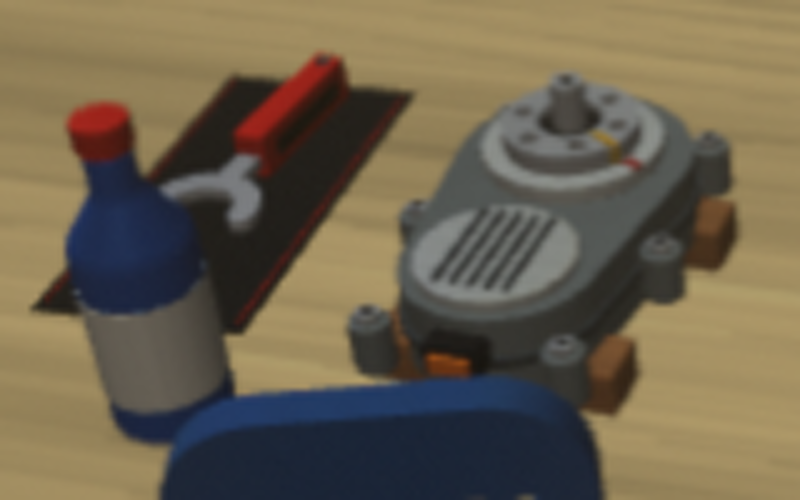

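```bash
python3 - <<'E'
from h import *
S=np.mean([cv2.imread(f"pics/scene{i}.png").astype(float) for i in(0,3,4,6,7)],0).astype(np.uint8)[:,:,::-1]
T=np.mean([cv2.imread(f"pics/top{i}.png").astype(float) for i in(0,4,6,7)],0).astype(np.uint8)[:,:,::-1]
def enh(a,x0,y0,x1,y1,s,n):
    a=cv2.resize(np.ascontiguousarray(a[y0:y1,x0:x1]),None,fx=s,fy=s,interpolation=cv2.INTER_CUBIC)
    a=cv2.convertScaleAbs(a,alpha=1.3); cv2.imwrite(n,a[:,:,::-1])
enh(S,230,162,280,200,15,"pics/sr.png");enh(T,340,187,388,233,13,"pics/tr.png")
E
```

```text
(no output)
```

View pics/sr.png

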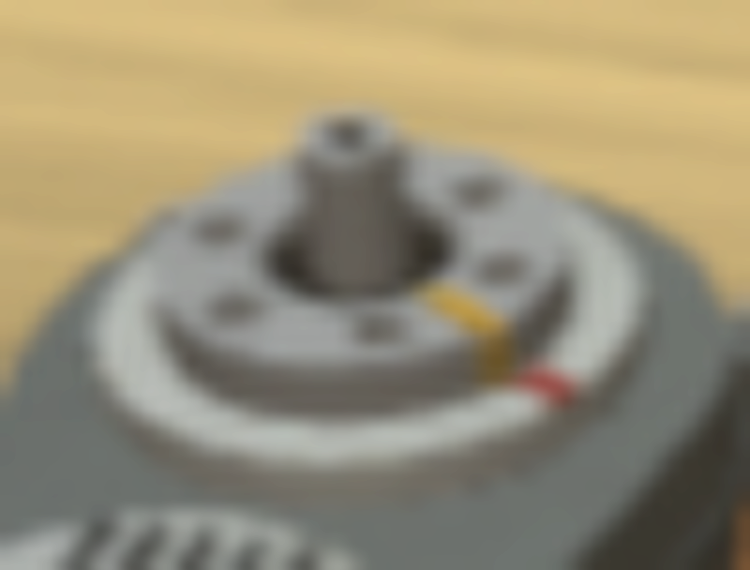

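View pics/tr.png

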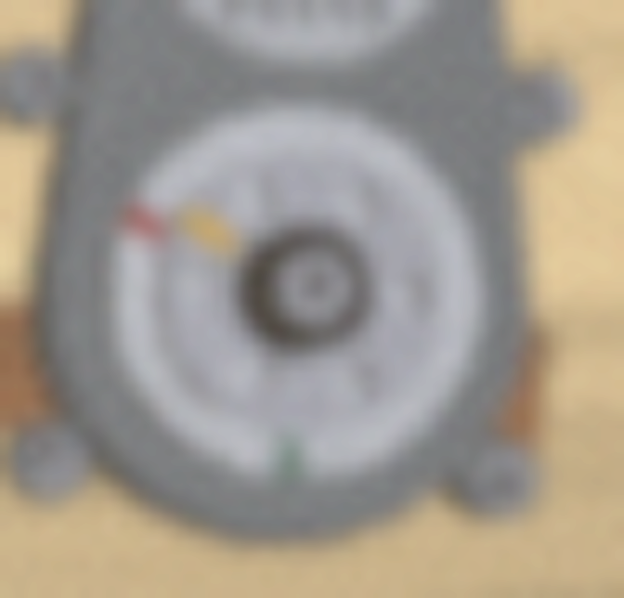

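```bash
python3 - <<'E'
from h import *
from scipy.optimize import least_squares
t=lambda l:(np.array(l,float)+.5)/15-.5+[230,162]
H=t([(217,229),(237,308),(379,328),(503,268),(478,189)])
W=atz("scene",H,.089);print(W.round(4))
def f(v):
    # unknown assignment: angles by nearest
    d=W[:,:2]-v[:2];a=np.arctan2(d[:,1],d[:,0])
    k=np.round((a-v[2]-np.pi/6)/(np.pi/3))
    th=v[2]+np.pi/6+k*np.pi/3
    return (d-.026*np.c_[np.cos(th),np.sin(th)]).ravel()
r=least_squares(f,[.533,-.191,np.radians(57)]);print("scene ring",r.x[:2].round(4),np.degrees(r.x[2]),np.abs(r.fun).max())
c=r.x[:2]
ym=atz("scene",t([(432,293),(505,322),(470,308)]),.089)[:,:2]-c;print("yellow ang",np.degrees(np.arctan2(ym[:,1],ym[:,0])),np.linalg.norm(ym,axis=1))
rm=atz("scene",t([(545,384)]),.077)[0,:2]-c;print("red",np.degrees(np.arctan2(rm[1],rm[0])),np.linalg.norm(rm))
print("spindle scene",atz("scene",t([(347,133)]),.112))
u=lambda l:(np.array(l,float)+.5)/13-.5+[340,187]
tb=atz("top",u([(116,290),(480,290),(300,108),(298,478)]),.077);print("boss ext",tb.round(4)); ct=np.array([(tb[2,0]+tb[3,0])/2,(tb[0,1]+tb[1,1])/2]);print(ct)
g=atz("top",u([(289,457),(142,220)]),.077)[:,:2]-ct;print("green,red top",np.degrees(np.arctan2(g[:,1],g[:,0])),np.linalg.norm(g,axis=1))
y=atz("top",u([(209,230),(232,243),(187,218)]),.089)[:,:2]-ct;print("yel",np.degrees(np.arctan2(y[:,1],y[:,0])),np.linalg.norm(y,axis=1))
print("spindle top",atz("top",u([(315,288)]),.112))
h=atz("top",u([(421,290),(372,378),(372,195)]),.089)[:,:2]-ct;print(np.degrees(np.arctan2(h[:,1],h[:,0])),np.linalg.norm(h,axis=1))
E
```

```text
[[ 0.5318 -0.2178  0.089 ]
 [ 0.555  -0.2052  0.089 ]
 [ 0.5561 -0.1793  0.089 ]
 [ 0.5338 -0.165   0.089 ]
 [ 0.5102 -0.1777  0.089 ]]
scene ring [ 0.5328 -0.1914] 58.00978993812016 0.0005651816167644777
yellow ang [57.27460391 62.01197296 60.45291623] [0.0204513  0.03669462 0.02889166]
red 66.28757988195937 0.04182657476915564
spindle scene [[ 0.53255673 -0.19117265  0.112     ]]
boss ext [[ 0.5349 -0.1455  0.077 ]
 [ 0.5351 -0.238   0.077 ]
 [ 0.5811 -0.1924  0.077 ]
 [ 0.4875 -0.1914  0.077 ]]
[ 0.53430429 -0.19172935]
green,red top [176.482352    65.20735519] [0.04158866 0.04359535]
yel [57.76502794 56.89906495 58.43896114] [0.02855952 0.02195443 0.03482414]
spindle top [[ 0.53426435 -0.19064943  0.112     ]]
[ -89.37114562 -142.5704126   -35.02656879] [0.02911122 0.02737892 0.02946291]
```

```bash
cat > sp.py <<'E'
from fit import *
def redtop(n,box):
    im=manip.snapshot(n) if not isinstance(n,tuple) else cv2.imread(n[1])[:,:,::-1]
    nm=n if not isinstance(n,tuple) else n[0]
    x0,y0,x1,y1=box
    h=cv2.cvtColor(np.ascontiguousarray(im[y0:y1,x0:x1]),cv2.COLOR_RGB2HSV)
    m=(((h[...,0]<8)|(h[...,0]>172))&(h[...,1]>140)&(h[...,2]>110)).astype(np.uint8)
    k,l,st,_=cv2.connectedComponentsWithStats(m); m=(l==1+np.argmax(st[1:,4])).astype(np.uint8)
    return cv2.morphologyEx(m,cv2.MORPH_CLOSE,np.ones((3,3)))
def fithandle(nm,file,box,ztop,v0):
    T=cv2.GaussianBlur(redtop((nm,file),box).astype(float),(0,0),.8)
    P=np.array([[a*.048,b*.01,0] for a in(-1,1) for b in(-1,1)])
    def f(v):
        c,s=np.cos(v[2]),np.sin(v[2])
        p=P@np.array([[c,-s,0],[s,c,0],[0,0,1]]).T+[v[0],v[1],ztop]
        return ((mask_of(nm,[p],box)-T)**2).sum()
    v0=np.array(v0);sx=np.vstack([v0,v0+[.01,0,0],v0+[0,.01,0],v0+[0,0,.1]])
    r=minimize(f,v0,method="Nelder-Mead",options=dict(initial_simplex=sx,xatol=1e-4,fatol=1e-3))
    return r.x.round(4),r.fun.round(1),T.sum()
E
python3 - <<'E'
from sp import *
print(atz("top",[[421,231]],.031))
print(fithandle("top","pics/top7.png",(405,215,440,252),.031,[.45,-.37,-.03]))
print(fithandle("scene","pics/scene7.png",(180,160,215,195),.031,[.45,-.37,-.03]))
t=lambda l:(np.array(l,float)+.5)/6-.5+[330,150]
# fork tips in top (z about .018)
print(atz("top",t([[505,313],[598,320],[549,382]]),.018))
print(atz("top",[[409,161],[413,157]],.17))
E
```

```text
[[ 0.46110318 -0.39962542  0.031     ]]
(array([ 0.4544, -0.3989, -0.0737]), np.float64(2.6), np.float64(162.00000000000006))
(array([ 0.41, -0.33, -0.03]), np.float64(75.4), np.float64(99.00000000000003))
[[ 0.56198283 -0.37939075  0.018     ]
 [ 0.55807364 -0.43395178  0.018     ]
 [ 0.52214508 -0.40465126  0.018     ]]
[[ 0.67934289 -0.32271094  0.17      ]
 [ 0.69188053 -0.33539089  0.17      ]]
```

```bash
python3 - <<'E'
from sp import *
print(fithandle("scene","pics/scene7.png",(180,160,215,195),.031,[.454,-.399,-.07]))
x=.4544+.022*np.cos(-.074);y=-.3989+.022*np.sin(-.074);print(x,y)
plan(x,y,.20,-.074-np.pi/2)
E
```

```text
(array([ 0.4572, -0.3984, -0.0901]), np.float64(4.1), np.float64(99.00000000000003))
0.47633979148267774 -0.4005265145854315
from [0.5332 0.1975 0.2027] jaw 91.2 q6 -1.43 row x,y,z,tw: [ -2.315   0.09  -19.89 ] 0.544 t 17.825
```

Call:
{"method": "apply_moves", "body": {
  "motion": [
    [60,-1.85,0,-9.95,10],
    [60,-1.85,0,-9.95,10],
    [60,-1.85,0,-9.95,10],
    [60,-1.85,0,-9.95,10],
    [60,-1.85,0,-9.95,10],
    [60,-1.85,0,-19.93,10],
    [60,-1.85,0,-19.93,10],
    [60,-1.85,0,-19.93,10],
    [60,-1.85,0,-19.93,10],
    [60,-1.85,0,-19.93,10],
    [60,-1.85,0,-19.93,10],
    [60,-1.85,0,-19.93,10]
  ]
}}

```text
t: 19.32
tcp_pos: [0.4893, -0.3999, 0.2001]
tool_rot: [-0.46, 0.539, -0.535, 0.46]
force: [-0.5, 0.5, 0.3]
finger_gap: 0.706
```

```bash
python3 - <<'E'
from h import *
plan(.4777,-.4004,.15,np.radians(-94.6))
E
```

```text
from [ 0.4893 -0.3999  0.2001] jaw -8.82 q6 -0.71 row x,y,z,tw: [ 0.084  1.67  -0.373] 8.578 t 19.325
```

Call:
{"method": "apply_moves", "body": {
  "motion": [
    [60,0.08,1.67,-0.37,8.58],
    [60,0.08,1.67,-0.37,8.58],
    [60,0.08,1.67,-0.37,8.58],
    [60,0.08,1.67,-0.37,8.58],
    [60,0.08,1.67,-0.37,8.58],
    [60,0.08,1.67,-0.37,8.58],
    [60,0.08,1.67,-0.37,8.58],
    [60,0.08,1.67,-0.37,8.58],
    [60,0.08,1.67,-0.37,8.58],
    [60,0.08,1.67,-0.37,8.58],
    [60,0.08,1.67,-0.37,8.58]
  ]
}}

```text
t: 20.7
tcp_pos: [0.4792, -0.4015, 0.1523]
tool_rot: [0.028, 0.707, -0.706, -0.028]
force: [-1.0, -0.4, 0.4]
finger_gap: 0.703
```

```bash
python3 - <<'E'
from sp import *
plan(.4777,-.4004,.009,np.radians(-94.6))
for n in("scene","top"): im=manip.snapshot(n);cv2.imwrite(f"pics/{n}8.png",im[:,:,::-1])
im=cv2.imread("pics/scene8.png")[:,:,::-1]
crop(im,140,95,300,255,4,"pics/s8.png")
E
```

```text
from [ 0.4792 -0.4015  0.1523] jaw -94.49 q6 0.77 row x,y,z,tw: [ 0.052  4.777 -0.032] 0.011 t 20.7
```

View pics/s8.png

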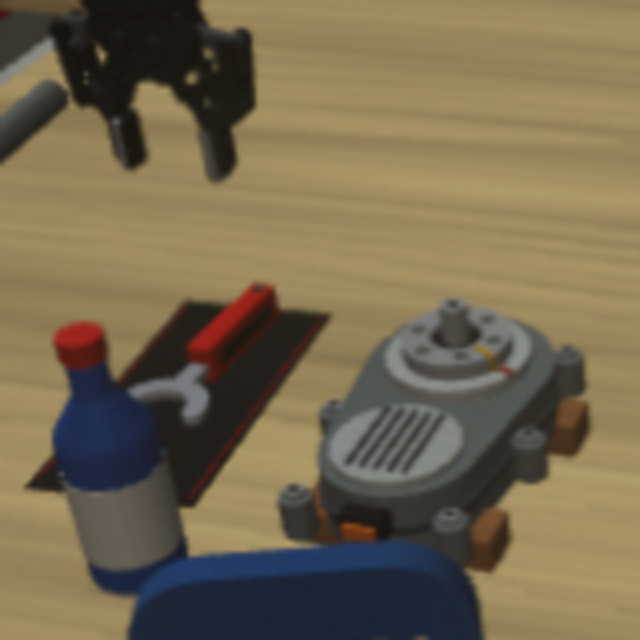

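View pics/top8.png

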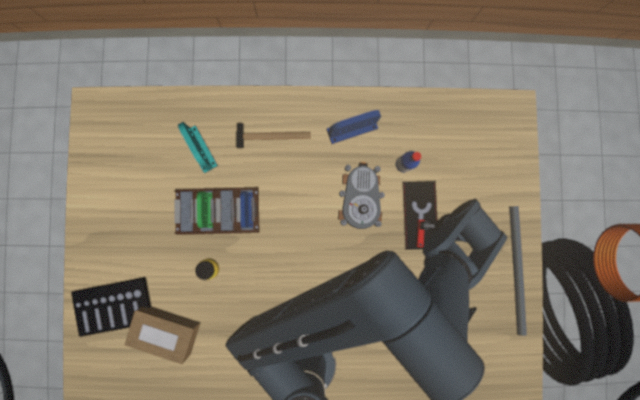

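Call:
{"method": "apply_moves", "body": {
  "motion": [
    [60,0.05,2,-0.03,0],
    [60,0.05,3.6,-0.03,0],
    [60,0.05,4.4,-0.03,0],
    [60,0.05,4.73,-0.03,0],
    [60,0.05,4.73,-0.03,0],
    [60,0.05,4.73,-0.03,0]
  ]
}}

```text
t: 21.55
tcp_pos: [0.4785, -0.4019, 0.0118]
tool_rot: [-0.029, -0.706, 0.707, 0.028]
force: [0.4, 0.5, 0.1]
finger_gap: 0.704
```

```bash
python3 - <<'E'
from sp import *
plan(.4777,-.4004,.009,np.radians(-94.6))
E
```

```text
from [ 0.4785 -0.4019  0.0118] jaw -94.59 q6 0.77 row x,y,z,tw: [ 0.031  0.094 -0.047] 0.001 t 21.55
```

Call:
{"method": "apply_moves", "body": {
  "motion": [
    [60,0.03,0.09,-0.05,0],
    [20,0.03,0.09,-0.05,0],
    [0,0.03,0.09,-0.05,0],
    [0,0.03,0.09,-0.05,0],
    [0,0.03,0.09,-0.05,0],
    [0,0.03,0.09,-0.05,0],
    [0,0.03,0.09,-0.05,0]
  ],
  "squeeze": 110
}}

```text
t: 22.42
tcp_pos: [0.4771, -0.3996, 0.0085]
tool_rot: [-0.028, -0.706, 0.707, 0.028]
force: [-1.2, 1.1, 5.4]
finger_gap: 0.212
```

```bash
python3 - <<'E'
from sp import *
s=manip.sense();print(s["tcp_pos"],s["finger_gap"]*85.4)
for n in("scene","top"): im=manip.snapshot(n);cv2.imwrite(f"pics/{n}9.png",im[:,:,::-1])
im=cv2.imread("pics/top9.png")[:,:,::-1]
crop(im,390,170,460,255,8,"pics/t9.png")
im=cv2.imread("pics/scene9.png")[:,:,::-1]
crop(im,150,125,250,225,7,"pics/s9.png")
E
```

```text
[ 0.47714072 -0.39962171  0.0085094 ] 18.08423528299008
```

View pics/t9.png

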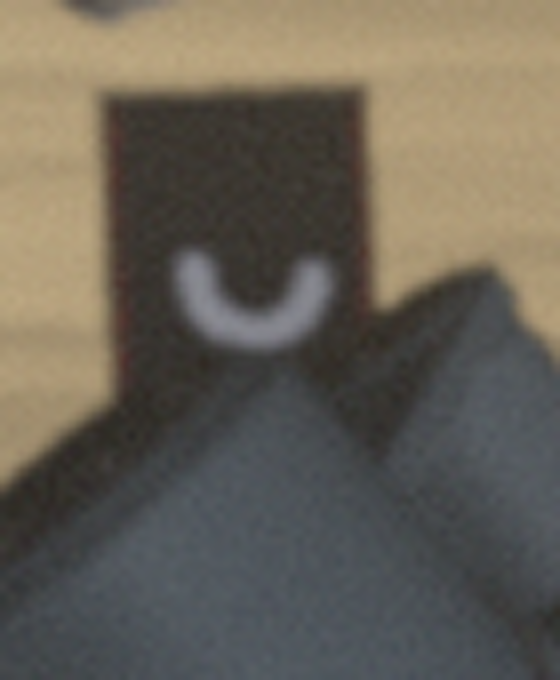

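View pics/s9.png

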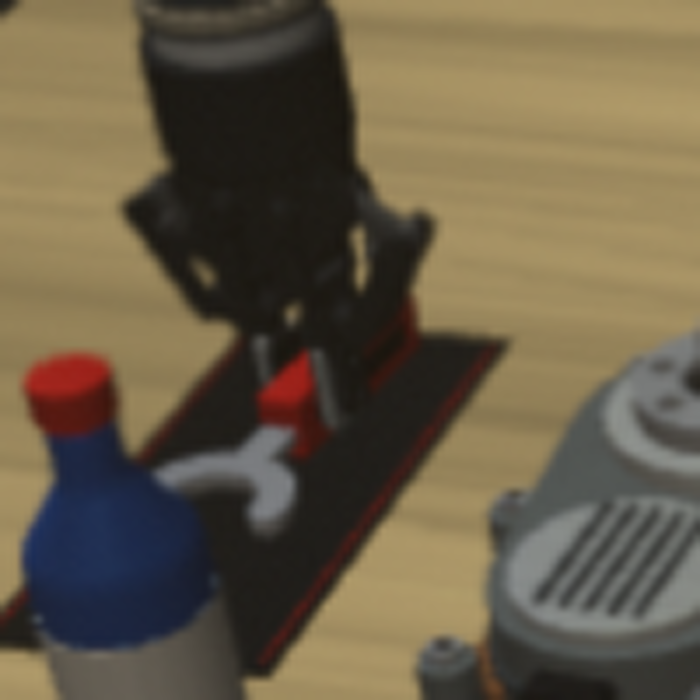

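Call:
{"method": "apply_moves", "body": {
  "motion": [
    [0,0,-1,0,0],
    [0,0,-3,0,0],
    [0,0,-5.05,0,0],
    [0,0,-5.05,0,0],
    [0,0,-5.05,0,0]
  ]
}}

```text
t: 23.15
tcp_pos: [0.4761, -0.3984, 0.1581]
tool_rot: [0.028, 0.707, -0.706, -0.029]
force: [-0.5, -0.4, -3.3]
finger_gap: 0.209
```

```bash
python3 - <<'E'
from sp import *
s=manip.sense();print(s["tcp_pos"],s["finger_gap"]*85.4,s["force"],s["ft_torque"])
plan(.5013,-.1309,.16,np.radians(-152))
im=manip.snapshot("scene");cv2.imwrite("pics/scene10.png",im[:,:,::-1]);crop(im,150,75,270,205,5,"pics/s10.png")
E
```

```text
[ 0.47610037 -0.39840869  0.1581397 ] 17.855709671332505 [-0.52693922 -0.36922923 -3.26916014] [-0.01236212  0.06758858  0.02965232]
from [ 0.4761 -0.3984  0.1581] jaw -94.6 q6 0.77 row x,y,z,tw: [-0.122 -0.044 -8.956] 5.74 t 23.15
```

View pics/s10.png

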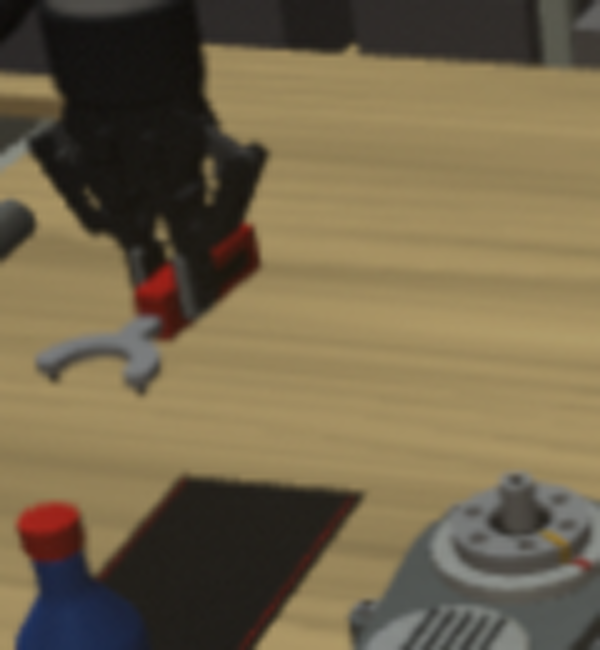

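Call:
{"method": "apply_moves", "body": {
  "motion": [
    [0,-0.12,-0.05,-8.96,5.74],
    [0,-0.12,-0.05,-8.96,5.74],
    [0,-0.12,-0.05,-8.96,5.74],
    [0,-0.12,-0.05,-8.96,5.74],
    [0,-0.12,-0.05,-8.96,5.74],
    [0,-0.12,-0.05,-8.96,5.74],
    [0,-0.12,-0.05,-8.96,5.74],
    [0,-0.12,-0.05,-8.96,5.74],
    [0,-0.12,-0.05,-8.96,5.74],
    [0,-0.12,-0.05,-8.96,5.74]
  ]
}}

```text
t: 24.45
tcp_pos: [0.502, -0.1322, 0.1607]
tool_rot: [0.364, 0.606, -0.606, -0.364]
force: [-0.0, 0.6, -3.3]
finger_gap: 0.205
```

```bash
cat > look.py <<'E'
from sp import *
import sys
k=sys.argv[1]
s=manip.sense();M=R.from_quat(s["tool_rot"]).as_matrix();p=s["tcp_pos"]
jaw=np.arctan2(M[1,2],M[0,2]);yaw=jaw+np.pi/2
print("tcp",p.round(4),"spanner yaw",np.degrees(yaw).round(2),"f",s["force"].round(1),"tq",s["ft_torque"].round(2))
ux=np.array([np.cos(yaw),np.sin(yaw),0]);uy=np.array([-ux[1],ux[0],0])
L=float(sys.argv[2]) if len(sys.argv)>2 else .0686
head=p+L*ux-[0,0,.0055]
for n,box,sc in(("scene",(225,135,285,200),10),("top",(335,180,395,235),10)):
    im=manip.snapshot(n);cv2.imwrite(f"pics/{n}_{k}.png",im[:,:,::-1])
    x0,y0,x1,y1=box
    I=cv2.resize(im[y0:y1,x0:x1][:,:,::-1],None,fx=sc,fy=sc,interpolation=cv2.INTER_CUBIC);I=cv2.convertScaleAbs(I,alpha=1.3);J=I.copy()
    for q in (head+.026*uy,head-.026*uy):
        c=tuple(np.round((proj(n,q)[0]-[x0,y0]+.5)*sc-.5).astype(int));cv2.circle(J,c,4,(0,0,255),1)
    # fork outer arc at top (z +.015) 
    t=np.linspace(np.pi/2,3*np.pi/2,30)
    P=np.array([head+[0,0,.015]+.033*np.cos(a)*ux+.033*np.sin(a)*uy for a in t])
    cv2.polylines(J,[np.round((proj(n,P)-[x0,y0]+.5)*sc-.5).astype(np.int32)],False,(0,0,255),1)
    cv2.imwrite(f"pics/l_{n}_{k}.png",I);cv2.imwrite(f"pics/o_{n}_{k}.png",J)
E
python3 look.py a
```

```text
tcp [ 0.502  -0.1322  0.1607] spanner yaw -62.03 f [-0.   0.6 -3.3] tq [ 0.11 -0.01 -0.01]
```

View pics/o_scene_a.png

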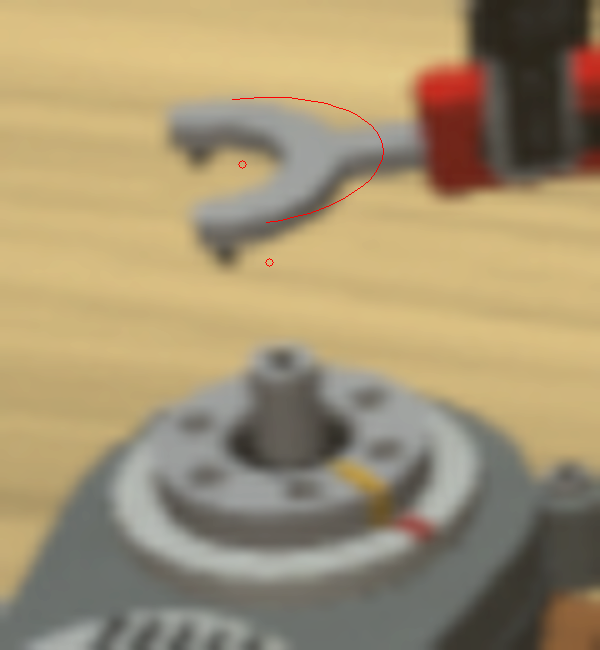

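View pics/o_top_a.png

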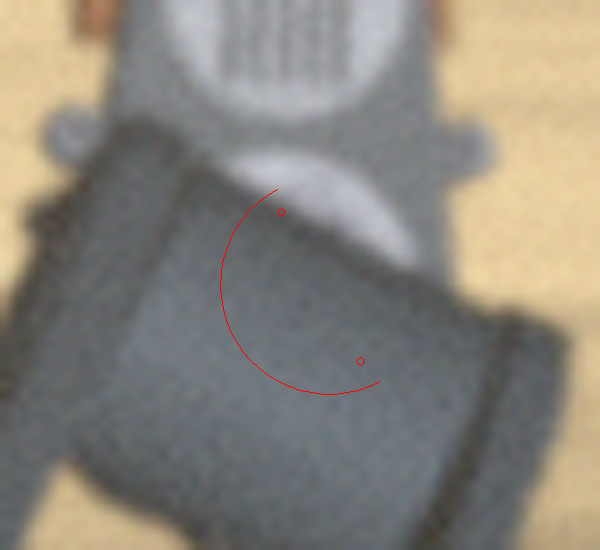

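```bash
python3 - <<'E'
from h import *
im=cv2.imread("pics/scene_a.png")[:,:,::-1]
crop(im,236,130,296,170,13,"pics/za.png")
E
```

```text
(no output)
```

View pics/za.png

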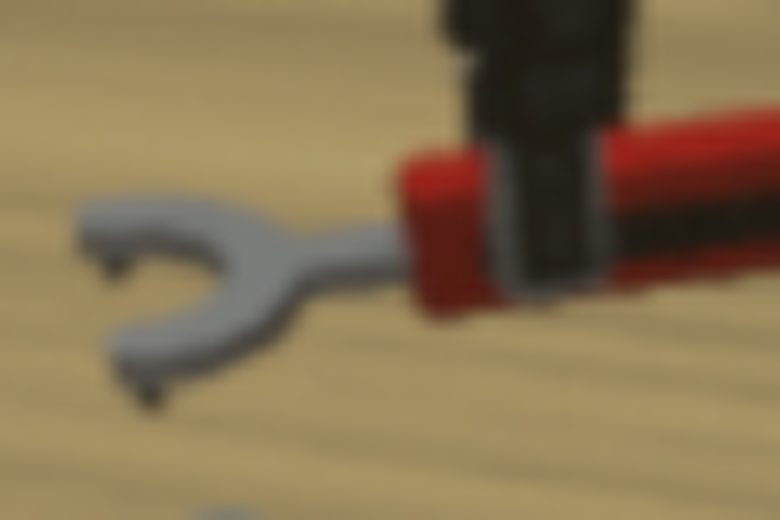

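```bash
python3 - <<'E'
from h import *
t=lambda l:(np.array(l,float)+.5)/13-.5+[236,130]
ti=lambda p:(p-[236,130]+.5)*13-.5
p=np.array([.502,-.1322,.1607]);y=np.radians(-62.03)
ux=np.array([np.cos(y),np.sin(y),0]);uy=np.array([-ux[1],ux[0],0]);uz=np.array([0,0,1.])
q=lambda a,b,c:ti(proj("scene",p+a*ux+b*uy+c*uz))[0].round(0)
print("finger end near inner ±11", q(.011,.01,0),q(-.011,.01,0), "outer",q(.011,.02,0),q(-.011,.02,0))
for F in(.020,.023,.026): print("front F",F,"topfar,topnear,botnear",q(F,-.01,.0225),q(F,.01,.0225),q(F,.01,-.0055))
for L in(.0686,.075,.08): print("L",L,"tips +y,-y",q(L,.026,-.0055),q(L,-.026,-.0055), "z+3mm",q(L,.026,-.0025))
E
```

```text
finger end near inner ±11 [493. 298.] [606. 283.] outer [502. 323.] [616. 307.]
front F 0.02 topfar,topnear,botnear [420. 153.] [437. 200.] [449. 330.]
front F 0.023 topfar,topnear,botnear [404. 155.] [421. 202.] [433. 332.]
front F 0.026 topfar,topnear,botnear [389. 157.] [405. 204.] [418. 334.]
L 0.0686 tips +y,-y [207. 406.] [171. 279.] z+3mm [205. 392.]
L 0.075 tips +y,-y [173. 411.] [139. 283.] z+3mm [171. 397.]
L 0.08 tips +y,-y [146. 415.] [113. 287.] z+3mm [144. 401.]
```

```bash
python3 - <<'E'
from h import *
plan(.4954,-.1210,.1005,np.radians(-152))
E
```

```text
from [ 0.5021 -0.1321  0.1608] jaw -152.02 q6 2.18 row x,y,z,tw: [0.432 2.011 0.024] -0.002 t 24.55
```

Call:
{"method": "apply_moves", "body": {
  "motion": [
    [0,0.43,0,0.02,0],
    [0,0.43,0.5,0.02,0],
    [0,0.43,1.2,0.02,0],
    [0,0.43,1.7,0.02,0],
    [0,0.43,2.0,0.02,0],
    [0,0.43,2.0,0.02,0],
    [0,0.43,2.0,0.02,0]
  ]
}}

```text
t: 25.42
tcp_pos: [0.496, -0.1209, 0.1011]
tool_rot: [0.365, 0.606, -0.606, -0.364]
force: [1.0, 0.8, -2.9]
finger_gap: 0.212
```

```bash
python3 look.py b .0797
```

```text
tcp [ 0.496  -0.1209  0.1011] spanner yaw -62.0 f [ 1.   0.8 -2.9] tq [ 0.03  0.02 -0.01]
```

View pics/l_scene_b.png

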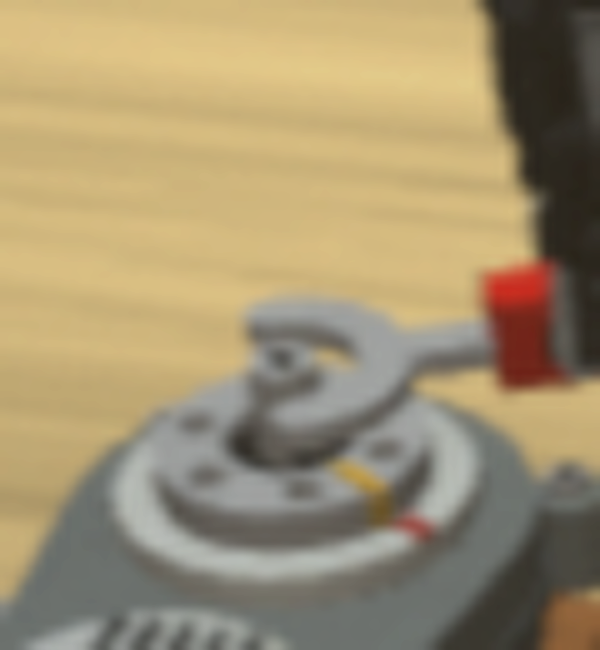

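View pics/o_scene_b.png

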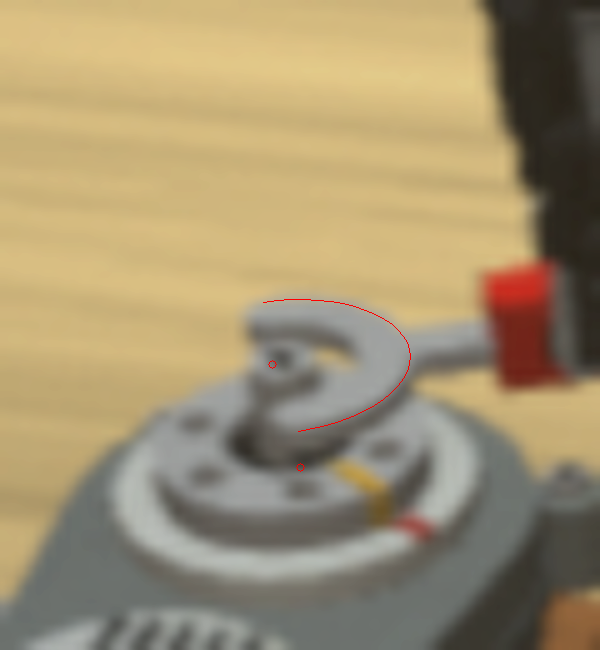

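View pics/o_top_b.png

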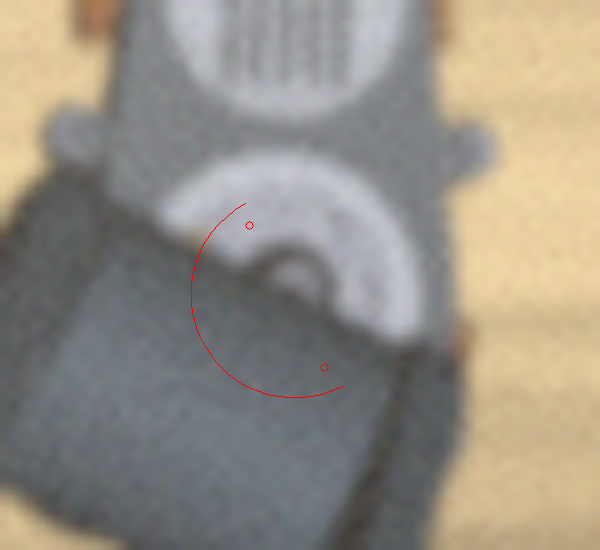

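Call:
{"method": "apply_moves", "body": {
  "motion": [
    [0,0,0.1,0,0],
    [0,0,0.2,0,0],
    [0,0,0.27,0,0],
    [0,0,0.33,0,0],
    [0,0,0.33,0,0]
  ]
}}

```text
t: 26.15
tcp_pos: [0.4954, -0.1207, 0.0907]
tool_rot: [-0.364, -0.606, 0.606, 0.364]
force: [-0.6, 0.0, -2.5]
finger_gap: 0.208
```

Call:
{"method": "apply_moves", "body": {
  "motion": [
    [0,0,0.06,0,0],
    [0,0,0.1,0,0],
    [0,0,0.13,0,0],
    [0,0,0.13,0,0]
  ]
}}

```text
t: 26.65
tcp_pos: [0.4955, -0.1207, 0.087]
tool_rot: [-0.364, -0.606, 0.606, 0.364]
force: [0.2, 0.9, -3.2]
finger_gap: 0.208
```

```bash
python3 look.py c .0797
```

```text
tcp [ 0.4955 -0.1207  0.087 ] spanner yaw -62.0 f [ 0.2  0.9 -3.2] tq [ 0.05  0.02 -0.03]
```

View pics/l_scene_c.png

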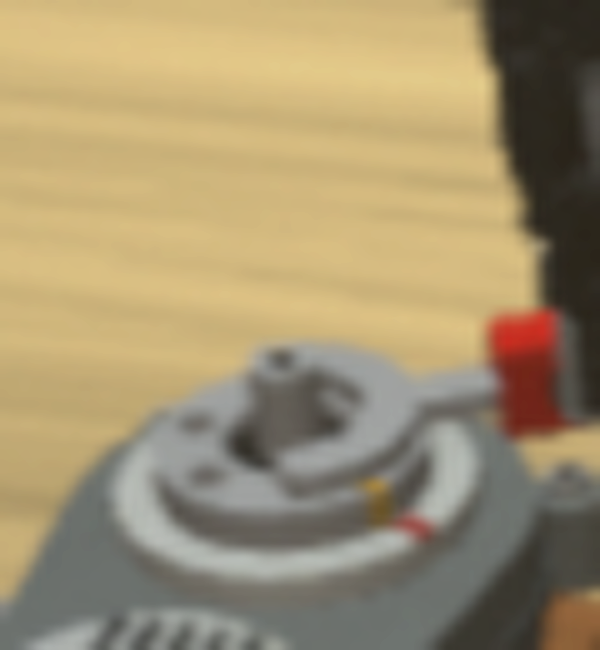

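```bash
cat > arc.py <<'E'
from h import *
import sys
a0,a1,n=float(sys.argv[1]),float(sys.argv[2]),int(sys.argv[3]);dz=float(sys.argv[4]) if len(sys.argv)>4 else 0
c=np.array([float(sys.argv[5]),float(sys.argv[6])]) if len(sys.argv)>6 else np.array([.5328,-.1914])
s=manip.sense();M=R.from_quat(s["tool_rot"]).as_matrix();p=s["tcp_pos"]
rows=[]
for d in np.linspace(a0,a1,n):
    q=c+R.from_euler('z',d,degrees=True).as_matrix()[:2,:2]@(p[:2]-c)
    v=M.T@np.r_[q-p[:2],dz]/.03
    rows.append([0]+[round(float(x),2) for x in v]+[round(-d/10,2)])
print(rows); print(np.linalg.norm(p[:2]-c))
E
python3 arc.py 5 60 12 -.0005
```

```text
[[0, -0.01, 0.02, 0.23, np.float64(-0.5)], [0, -0.04, 0.02, 0.46, np.float64(-1.0)], [0, -0.09, 0.02, 0.69, np.float64(-1.5)], [0, -0.16, 0.02, 0.91, np.float64(-2.0)], [0, -0.25, 0.02, 1.13, np.float64(-2.5)], [0, -0.35, 0.02, 1.33, np.float64(-3.0)], [0, -0.48, 0.02, 1.53, np.float64(-3.5)], [0, -0.62, 0.02, 1.71, np.float64(-4.0)], [0, -0.77, 0.02, 1.89, np.float64(-4.5)], [0, -0.94, 0.02, 2.04, np.float64(-5.0)], [0, -1.13, 0.02, 2.19, np.float64(-5.5)], [0, -1.32, 0.02, 2.31, np.float64(-6.0)]]
0.07987876375651365
```

Call:
{"method": "apply_moves", "body": {
  "motion": [
    [0,-0.01,0.02,0.23,-0.5],
    [0,-0.04,0.02,0.46,-1.0],
    [0,-0.09,0.02,0.69,-1.5],
    [0,-0.16,0.02,0.91,-2.0],
    [0,-0.25,0.02,1.13,-2.5]
  ]
}}

```text
t: 27.38
tcp_pos: [0.4708, -0.1439, 0.0868]
tool_rot: [0.225, 0.671, -0.671, -0.222]
force: [3.7, 1.1, -3.5]
finger_gap: 0.213
```

```bash
python3 look.py d .0797
```

```text
tcp [ 0.4708 -0.1439  0.0868] spanner yaw -36.88 f [ 3.7  1.1 -3.5] tq [ 0.21 -0.49  0.02]
```

View pics/l_scene_d.png

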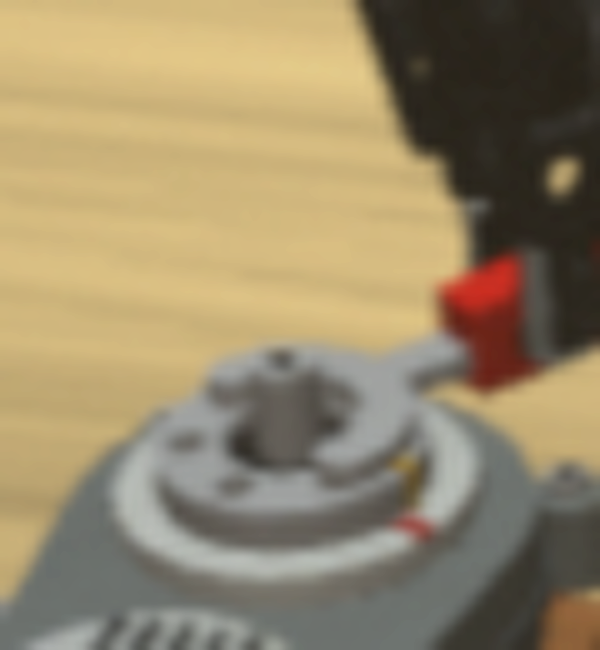

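Ring turns (yellow mark has moved to (412,475) in the crop). Continue.

```bash
python3 arc.py 5 55 11; python3 -c "
from h import *
print(manip.sense()['q'].round(2))"
```

```text
[[0, -0.01, -0.0, 0.23, np.float64(-0.5)], [0, -0.04, -0.0, 0.45, np.float64(-1.0)], [0, -0.09, -0.0, 0.68, np.float64(-1.5)], [0, -0.16, 0.0, 0.89, np.float64(-2.0)], [0, -0.25, 0.0, 1.1, np.float64(-2.5)], [0, -0.35, 0.0, 1.3, np.float64(-3.0)], [0, -0.47, 0.0, 1.5, np.float64(-3.5)], [0, -0.61, 0.0, 1.68, np.float64(-4.0)], [0, -0.77, 0.0, 1.85, np.float64(-4.5)], [0, -0.93, 0.0, 2.0, np.float64(-5.0)], [0, -1.11, 0.0, 2.14, np.float64(-5.5)]]
0.0782955199548843
[-0.53  0.59  1.89  0.    0.66  1.69]
```

Call:
{"method": "apply_moves", "body": {
  "motion": [
    [0,-0.01,0,0.23,-0.5],
    [0,-0.04,0,0.46,-1.0],
    [0,-0.09,0,0.69,-1.5],
    [0,-0.16,0,0.91,-2.0],
    [0,-0.25,0,1.13,-2.5],
    [0,-0.35,0,1.33,-3.0],
    [0,-0.48,0,1.53,-3.5],
    [0,-0.62,0,1.71,-4.0],
    [0,-0.77,0,1.89,-4.5],
    [0,-0.94,0,2.04,-5.0]
  ]
}}

```text
t: 28.72
tcp_pos: [0.4577, -0.2101, 0.0869]
tool_rot: [0.078, -0.702, 0.704, -0.082]
force: [6.1, 1.6, -4.8]
finger_gap: 0.21
```

```bash
python3 look.py e .0797
```

```text
tcp [ 0.4577 -0.2101  0.0869] spanner yaw 12.93 f [ 6.1  1.6 -4.8] tq [ 0.16 -0.97 -0.29]
```

View pics/l_scene_e.png

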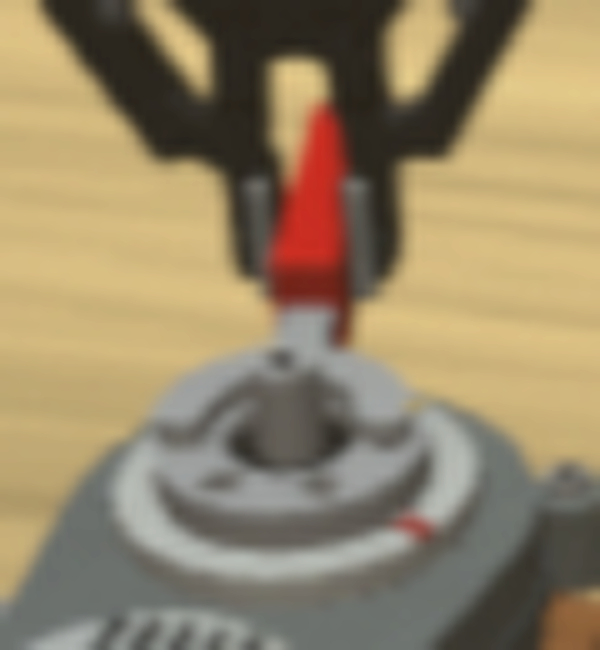

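Call:
{"method": "apply_moves", "body": {
  "motion": [
    [0,-0.08,0,0.23,-0.5],
    [0,-0.11,0,0.46,-1.0],
    [0,-0.16,0,0.68,-1.5],
    [0,-0.23,0,0.89,-2.0],
    [0,-0.31,0,1.1,-2.5],
    [0,-0.42,0,1.3,-3.0],
    [0,-0.54,0,1.5,-3.5],
    [0,-0.68,0,1.68,-4.0],
    [0,-0.75,0,1.77,-4.25],
    [0,-0.75,0,1.77,-4.25]
  ]
}}

```text
t: 30.08
tcp_pos: [0.4904, -0.2566, 0.0869]
tool_rot: [0.327, -0.625, 0.627, -0.329]
force: [3.2, 0.1, -1.4]
finger_gap: 0.208
```

```bash
python3 look.py f .0775
```

```text
tcp [ 0.4904 -0.2566  0.0869] spanner yaw 55.31 f [ 3.2  0.1 -1.4] tq [-0.02 -0.63 -0.41]
```

View pics/l_scene_f.png

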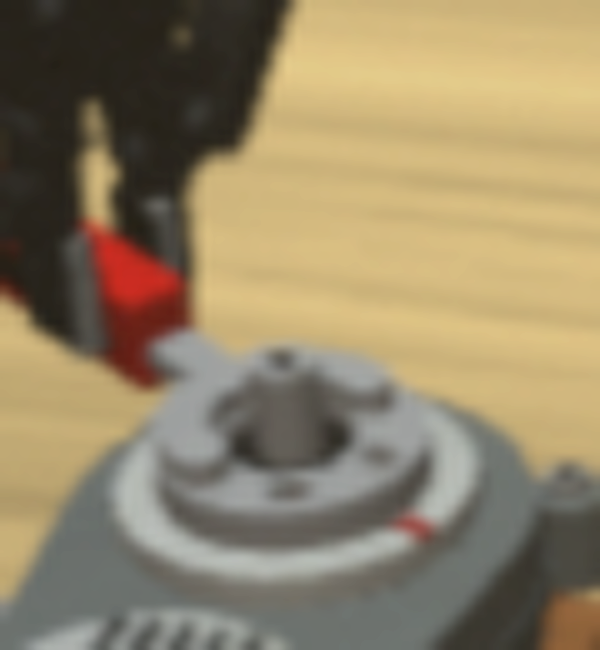

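View pics/o_top_f.png

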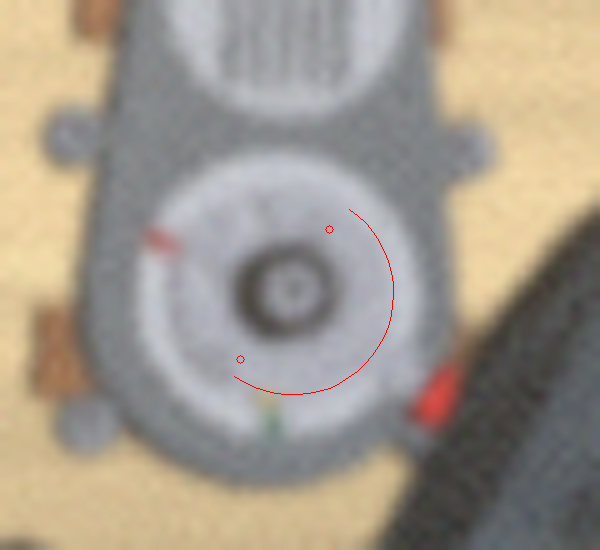

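```bash
cat > ringang.py <<'E'
from h import *
import sys,json
def hol(pts,c=np.array([.5328,-.1914])):
    t=(np.array(pts,float)+.5)/10-.5+[225,135]
    d=atz("scene",t,.089)[:,:2]-c;a=np.degrees(np.arctan2(d[:,1],d[:,0]));print("holes",a.round(1),np.linalg.norm(d,axis=1).round(4),"yellow mod60",((a-30)%60).round(1))
def top(g,y,c=np.array([.5343,-.1917])):
    t=lambda p:(np.array([p],float)+.5)/10-.5+[335,180]
    for n,p,z in(("green",g,.077),("yellow",y,.089)):
        d=atz("top",t(p),z)[0,:2]-c;print(n,np.degrees(np.arctan2(d[1],d[0])).round(1),np.linalg.norm(d).round(4))
E
python3 - <<'E'
from ringang import *
hol([(287,488),(379,456)]); top((273,420),(268,402))
im=cv2.imread("pics/top_f.png")[:,:,::-1];crop(im,345,190,380,228,18,"pics/zf.png")
E
```

```text
holes [18.9 79.6] [0.0252 0.0265] yellow mod60 [48.9 49.6]
green 176.9 0.0411
yellow 170.9 0.0357
```

View pics/zf.png

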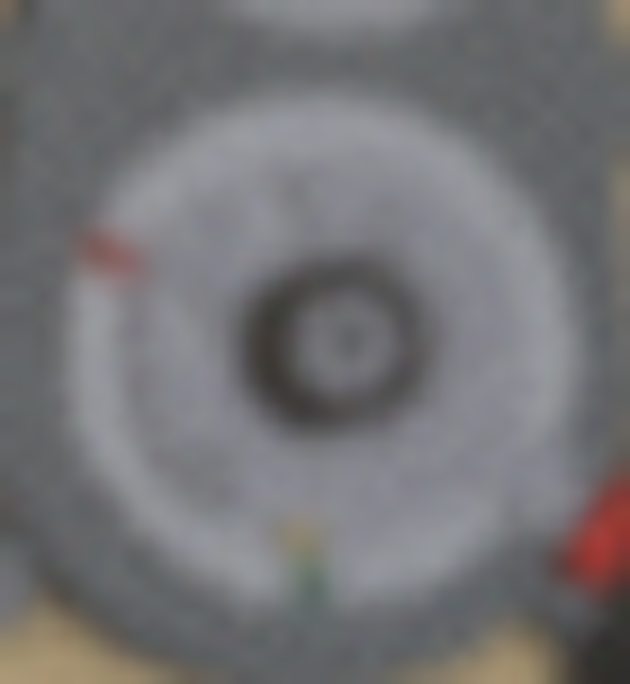

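Call:
{"method": "apply_moves", "body": {
  "motion": [
    [0,0,0,0.11,-0.25],
    [0,-0.01,0,0.22,-0.5],
    [0,-0.02,0,0.34,-0.75],
    [0,-0.02,0,0.34,-0.75],
    [0,-0.02,0,0.34,-0.75]
  ]
}}

```text
t: 30.8
tcp_pos: [0.4976, -0.2608, 0.0865]
tool_rot: [0.369, -0.603, 0.603, -0.369]
force: [3.5, 0.7, -1.4]
finger_gap: 0.212
```

```bash
python3 look.py g .0775;python3 -c "
from h import *
im=cv2.imread('pics/top_g.png')[:,:,::-1];crop(im,345,190,380,228,18,'pics/zg.png')"
```

```text
tcp [ 0.4976 -0.2608  0.0865] spanner yaw 62.92 f [ 3.5  0.7 -1.4] tq [ 0.13 -0.77 -0.42]
```

View pics/l_scene_g.png

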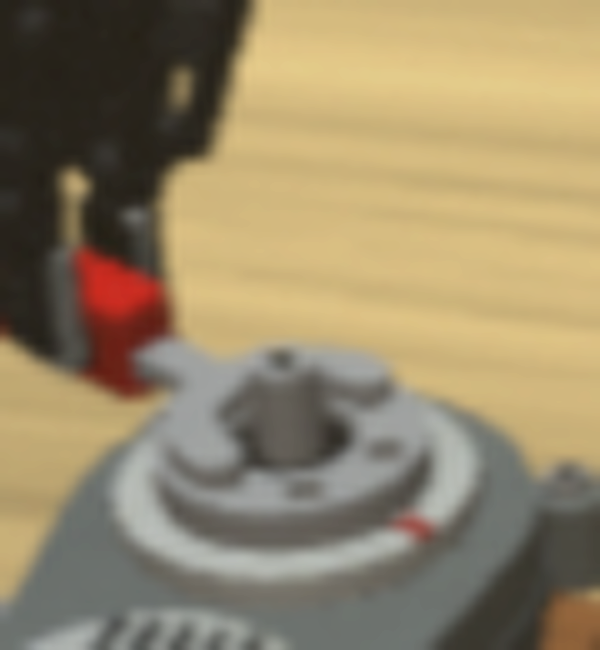

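View pics/zg.png

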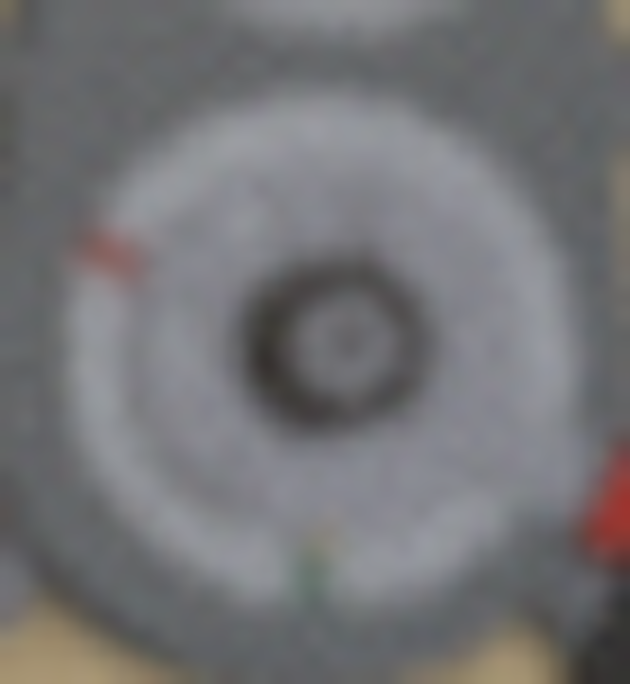

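```bash
python3 - <<'E'
from ringang import *
hol([(305,488),(384,449)])
f=lambda x,y:(x/18*10+100,y/18*10+100)
top(f(313,570),f(324,540));top(f(313,570),f(300,533))
E
```

```text
holes [28.8 87.1] [0.0262 0.0263] yellow mod60 [58.8 57.1]
green 177.2 0.04
yellow 177.2 0.0346
green 177.2 0.04
yellow 169.7 0.0338
```

Call:
{"method": "apply_moves", "body": {
  "motion": [
    [0,0,0,-0.09,0.2],
    [0,-0.01,0,-0.18,0.4],
    [0,-0.01,0,-0.18,0.4],
    [0,-0.01,0,-0.18,0.4]
  ]
}}

```text
t: 31.4
tcp_pos: [0.492, -0.2582, 0.0864]
tool_rot: [-0.349, 0.616, -0.615, 0.348]
force: [0.0, -0.9, 0.2]
finger_gap: 0.21
```

```bash
python3 look.py h .0775;python3 -c "
from h import *
im=cv2.imread('pics/top_h.png')[:,:,::-1];crop(im,345,190,380,228,18,'pics/zh.png')"
```

```text
tcp [ 0.492  -0.2582  0.0864] spanner yaw 59.03 f [ 0.  -0.9  0.2] tq [-0.   -0.17 -0.11]
```

View pics/zh.png

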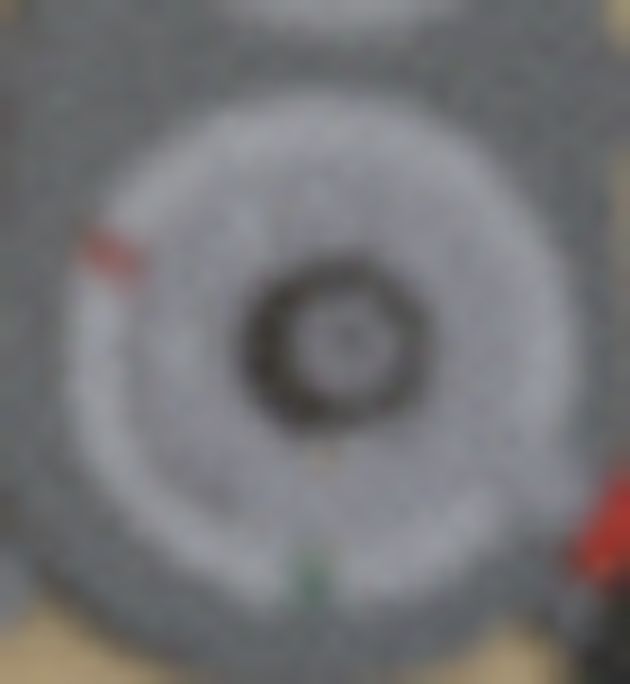

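Call:
{"method": "apply_moves", "body": {
  "motion": [
    [0,0,-0.2,0,0],
    [0,0,-0.4,0,0],
    [0,0,-0.8,0,0],
    [0,0,-1.6,0,0],
    [0,0,-2.6,0,0],
    [0,0,-2.6,0,0]
  ]
}}

```text
t: 32.25
tcp_pos: [0.4942, -0.2594, 0.167]
tool_rot: [0.348, -0.613, 0.617, -0.349]
force: [0.2, -0.2, -2.9]
finger_gap: 0.212
```

```bash
python3 look.py i .0775;python3 -c "
from h import *
im=cv2.imread('pics/top_i.png')[:,:,::-1];crop(im,335,180,395,235,10,'pics/zi.png')"
```

```text
tcp [ 0.4942 -0.2594  0.167 ] spanner yaw 59.02 f [ 0.2 -0.2 -2.9] tq [-0.03  0.05 -0.02]
```

View pics/o_scene_i.png

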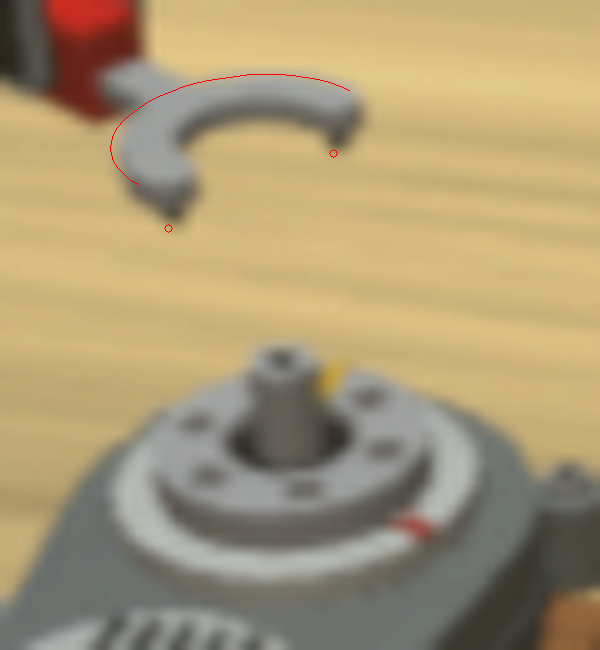

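View pics/zi.png

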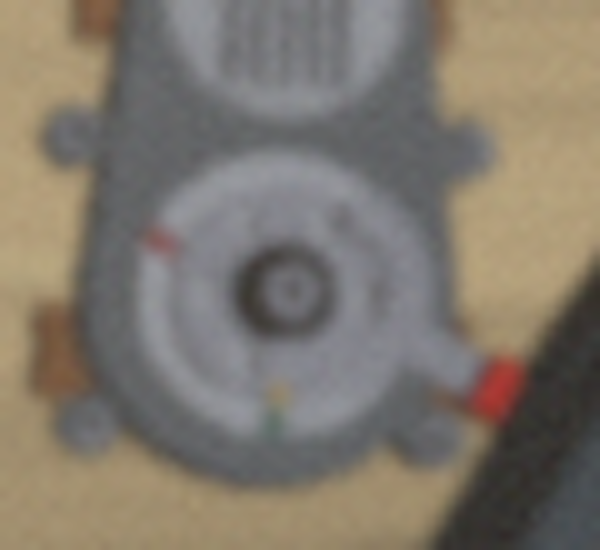

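```bash
python3 - <<'E'
from ringang import *
hol([(196,422),(209,475),(303,488),(386,449),(370,397)])
top((275,421),(280,393))
plan(.4771,-.3996,.16,np.radians(-94.6))
# mat corners
t=lambda l:(np.array(l,float)+.5)/6-.5+[330,150]
m=atz("top",t([(440,188),(632,186),(650,592),(455,592)]),.003);print(m.round(4),m.mean(0))
E
```

```text
holes [-92.9 -31.5  27.8  87.4 147.2] [0.0261 0.0259 0.026  0.0268 0.0264] yellow mod60 [57.1 58.5 57.8 57.4 57.2]
green 177.8 0.0414
yellow 177.0 0.0323
from [ 0.4924 -0.258   0.1643] jaw -30.99 q6 -0.14 row x,y,z,tw: [4.308 0.144 1.994] 6.361 t 32.35
[[ 0.636  -0.3462  0.003 ]
 [ 0.6378 -0.4606  0.003 ]
 [ 0.4001 -0.4677  0.003 ]
 [ 0.4005 -0.3525  0.003 ]] [ 0.5186046  -0.40673907  0.003     ]
```

```bash
python3 - <<'E'
from ringang import *
plan(.510,-.4065,.10,np.radians(-88.5))
E
```

```text
from [ 0.4924 -0.258   0.1643] jaw -30.99 q6 -0.14 row x,y,z,tw: [3.94  2.143 3.053] 5.751 t 32.35
```

Call:
{"method": "apply_moves", "body": {
  "motion": [
    [0,3.94,0,3.05,5.75],
    [0,3.94,0,3.05,5.75],
    [0,3.94,0,3.05,5.75],
    [0,3.94,0,3.05,5.75],
    [0,3.94,0,3.05,5.75],
    [0,3.94,0,3.05,5.75],
    [0,3.94,1.5,3.05,5.75],
    [0,3.94,3.0,3.05,5.75],
    [0,3.94,4.2,3.05,5.75],
    [0,3.94,4.2,3.05,5.75],
    [0,3.94,4.2,3.05,5.75]
  ]
}}

```text
t: 33.72
tcp_pos: [0.5105, -0.407, 0.0385]
tool_rot: [0.009, -0.707, 0.707, -0.009]
force: [1.2, -0.0, -1.7]
finger_gap: 0.214
```

```bash
python3 - <<'E'
from ringang import *
plan(.510,-.4065,.009,np.radians(-88.5))
for n in("scene","top"): im=manip.snapshot(n);cv2.imwrite(f"pics/{n}_j.png",im[:,:,::-1])
im=cv2.imread("pics/scene_j.png")[:,:,::-1];crop(im,130,95,290,255,4,"pics/zj.png")
E
```

```text
from [ 0.5105 -0.407   0.0385] jaw -88.5 q6 0.7 row x,y,z,tw: [ 0.017  0.984 -0.017] 0.0 t 33.725
```

View pics/zj.png

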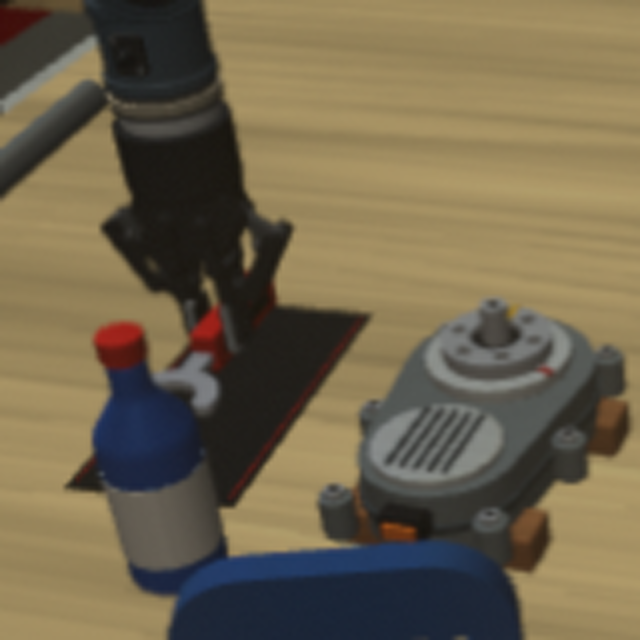

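Call:
{"method": "apply_moves", "body": {
  "motion": [
    [0,0,0.5,0,0],
    [0,0,0.8,0,0],
    [0,0,0.92,0,0],
    [0,0,0.98,0,0],
    [0,0,0.98,0,0],
    [0,0,0.98,0,0]
  ]
}}

```text
t: 34.58
tcp_pos: [0.5105, -0.407, 0.0093]
tool_rot: [0.009, -0.707, 0.707, -0.009]
force: [0.3, -0.4, -2.6]
finger_gap: 0.212
```

Call:
{"method": "apply_moves", "body": {
  "motion": [
    [0,0,0.03,0,0],
    [0,0,0.05,0,0],
    [0,0,0.05,0,0]
  ]
}}

```text
t: 34.95
tcp_pos: [0.5105, -0.407, 0.0085]
tool_rot: [0.009, -0.707, 0.707, -0.009]
force: [-1.1, 1.2, 5.6]
finger_gap: 0.21
```

Contact. Release and lift.

Call:
{"method": "apply_moves", "body": {
  "motion": [
    [10,0,0,0,0],
    [30,0,0,0,0],
    [55,0,0,0,0],
    [55,0,0,0,0],
    [55,0,0,0,0],
    [55,0,-0.5,0,0],
    [55,0,-2,0,0],
    [55,0,-4,0,0],
    [55,0,-6,0,0],
    [55,0,-6.5,0,0],
    [55,0,-6.5,0,0]
  ]
}}

```text
t: 36.33
tcp_pos: [0.5107, -0.4071, 0.2045]
tool_rot: [0.009, -0.706, 0.708, -0.01]
force: [0.1, -0.0, -0.6]
finger_gap: 0.643
```

```bash
python3 - <<'E'
from ringang import *
plan(.40,-.30,.25)
for n in("scene","top"): im=manip.snapshot(n);cv2.imwrite(f"pics/{n}_k.png",im[:,:,::-1])
E
```

```text
from [ 0.5107 -0.4071  0.2045] jaw -88.5 q6 0.7 row x,y,z,tw: [ 3.591 -1.535 -3.663] 0 t 36.325
```

View pics/scene_k.png

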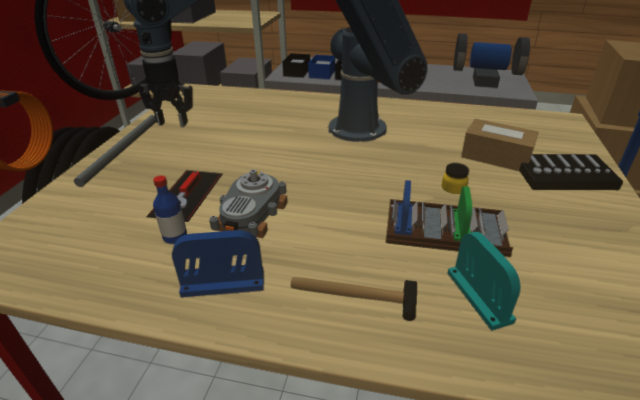

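View pics/top_k.png

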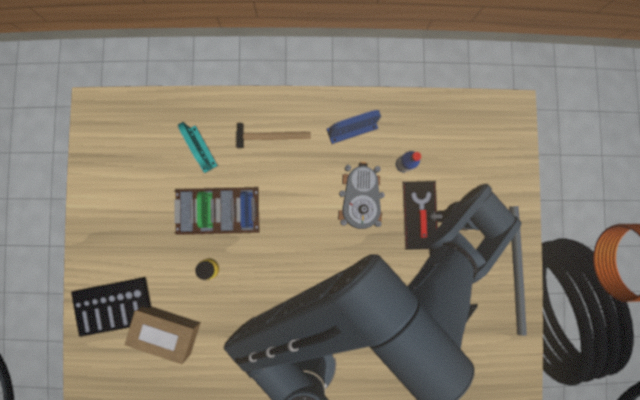

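```bash
python3 - <<'E'
from fit import *
a=cv2.imread("pics/top_k.png")[:,:,::-1];b=cv2.imread("pics/scene_k.png")[:,:,::-1]
crop(a,168,180,268,242,8,"pics/fk.png");crop(b,380,170,520,260,5.5,"pics/fs.png")
print("green",fitz(a,"top",(185,182,222,238),40,80,90,[.53,.336,.02],.014))
print("blue",fitz(a,"top",(232,182,262,238),100,130,90,[.53,.196,.02],.014))
E
```

```text
green (array([0.5317, 0.3389, 0.0279]), np.float64(28.70119263180719), np.float64(497.0000000000002))
blue (array([0.5314, 0.1995, 0.0121]), np.float64(50.11541913006931), np.float64(342.0000000000001))
```

View pics/fk.png

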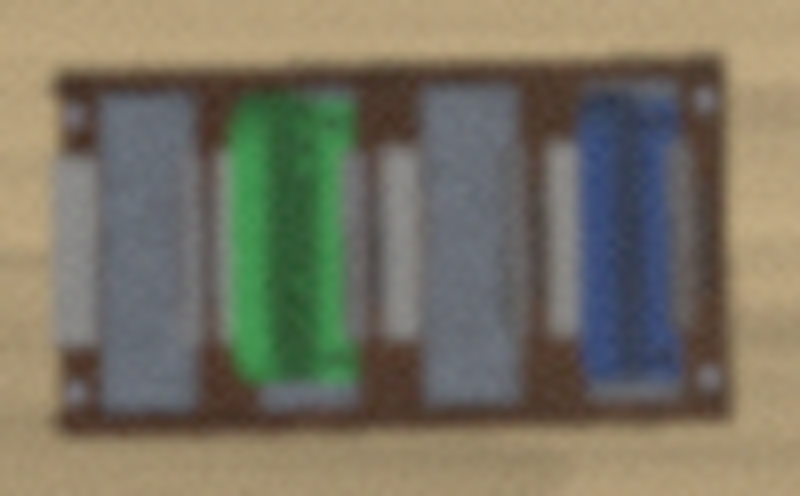

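View pics/fs.png

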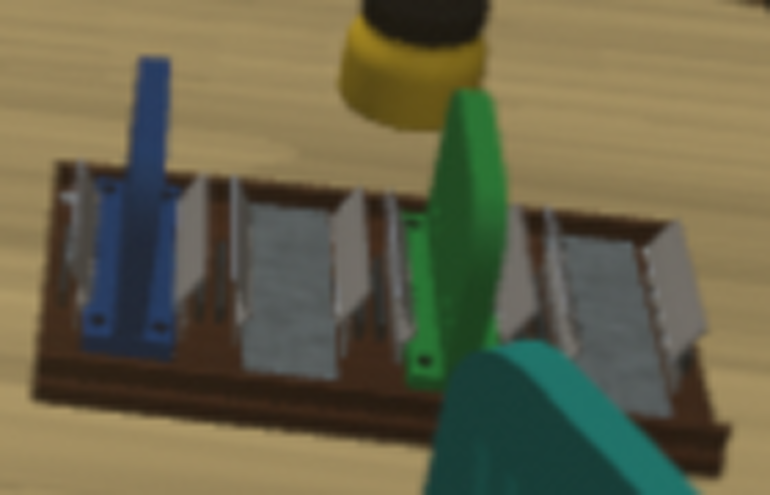

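```bash
python3 - <<'E'
from h import *
plan(.5300,.3370,.2045,.02+np.pi/2)
E
```

```text
from [ 0.5094 -0.4058  0.201 ] jaw -88.5 q6 0.7 row x,y,z,tw: [ -1.332  -0.056 -24.734] 0.035 t 36.425
```

Call:
{"method": "apply_moves", "body": {
  "motion": [
    [45,-1.33,0,-24.73,0.04],
    [45,-1.33,0,-24.73,0.04],
    [45,-1.33,0,-24.73,0.04],
    [45,-1.33,0,-24.73,0.04],
    [45,-1.33,0,-24.73,0.04],
    [45,-1.33,0,-24.73,0.04],
    [45,-1.33,0,-24.73,0.04],
    [45,-1.33,0,-24.73,0.04],
    [45,-1.33,0,-24.73,0.04],
    [45,-1.33,0,-24.73,0.04],
    [45,-1.33,0,-24.73,0.04],
    [45,-1.33,0,-24.73,0.04]
  ]
}}

```text
t: 37.92
tcp_pos: [0.5292, 0.3377, 0.1996]
tool_rot: [0.009, -0.706, 0.708, -0.005]
force: [0.3, -0.6, 1.4]
finger_gap: 0.525
```

Call:
{"method": "apply_moves", "body": {
  "motion": [
    [45,0,0,0,0],
    [45,0,0,0,0],
    [45,0,0,0,0]
  ]
}}

```text
t: 38.3
tcp_pos: [0.5304, 0.3342, 0.2014]
tool_rot: [0.007, -0.707, 0.708, -0.005]
force: [-0.1, -0.7, 0.5]
finger_gap: 0.526
```

```bash
python3 - <<'E'
from h import *
plan(.5300,.3370,.067,.02+np.pi/2)
E
```

```text
from [0.5304 0.3342 0.2014] jaw -89.0 q6 1.94 row x,y,z,tw: [ 0.     4.481 -0.099] -0.015 t 38.3
```

Call:
{"method": "apply_moves", "body": {
  "motion": [
    [45,0,1.5,-0.1,0],
    [45,0,3,-0.1,0],
    [45,0,4,-0.1,0],
    [45,0,4.48,-0.1,0],
    [45,0,4.48,-0.1,0],
    [0,0,4.48,-0.1,0],
    [0,0,4.48,-0.1,0],
    [0,0,4.48,-0.1,0],
    [0,0,4.48,-0.1,0],
    [0,0,4.48,-0.1,0]
  ],
  "squeeze": 60
}}

```text
t: 39.55
tcp_pos: [0.5318, 0.3392, 0.0697]
tool_rot: [-0.006, 0.707, -0.707, 0.008]
force: [0.1, -0.6, 6.7]
finger_gap: 0.157
```

Call:
{"method": "apply_moves", "body": {
  "motion": [
    [0,0.04,0.05,0,0],
    [0,0.08,0.05,0,0],
    [0,0.12,0.05,0,0],
    [0,0.12,0.05,0,0]
  ]
}}

```text
t: 40.05
tcp_pos: [0.5316, 0.3393, 0.0699]
tool_rot: [-0.004, 0.708, -0.706, 0.011]
force: [4.1, -3.4, 9.8]
finger_gap: 0.154
```

Call:
{"method": "apply_moves", "body": {
  "motion": [
    [0,0.04,0.05,0,0],
    [0,0.08,0.1,0,0],
    [0,0.12,0.1,0,0],
    [0,0.12,0.1,0,0]
  ]
}}

```text
t: 40.55
tcp_pos: [0.5319, 0.3394, 0.0696]
tool_rot: [-0.001, 0.708, -0.706, 0.014]
force: [8.5, -5.4, 19.1]
finger_gap: 0.155
```

Call:
{"method": "apply_moves", "body": {
  "motion": [
    [0,0.05,-0.25,0,0],
    [0,0.1,-0.25,0,0],
    [0,0.15,-0.25,0,0],
    [0,0.15,-0.25,0,0]
  ]
}}

```text
t: 41.05
tcp_pos: [0.5208, 0.3391, 0.0712]
tool_rot: [-0.006, 0.707, -0.707, 0.009]
force: [4.2, -0.5, -0.5]
finger_gap: 0.158
```

Call:
{"method": "apply_moves", "body": {
  "motion": [
    [0,-0.1,0,0,0],
    [0,-0.2,0,0,0],
    [0,-0.3,0,0,0],
    [0,-0.3,0,0,0]
  ]
}}

```text
t: 41.55
tcp_pos: [0.5251, 0.3386, 0.0706]
tool_rot: [0.009, -0.707, 0.708, -0.005]
force: [-3.5, 0.3, 2.8]
finger_gap: 0.158
```

Call:
{"method": "apply_moves", "body": {
  "motion": [
    [0,-0.06,0,0,0],
    [0,-0.12,0,0,0],
    [0,-0.12,0,0,0]
  ]
}}

```text
t: 41.92
tcp_pos: [0.532, 0.3388, 0.0704]
tool_rot: [0.007, -0.707, 0.707, -0.007]
force: [-0.3, -0.6, -2.6]
finger_gap: 0.158
```

Call:
{"method": "apply_moves", "body": {
  "motion": [
    [0,0.05,0,0,0],
    [0,0.1,0,0,0],
    [0,0.1,0,0,0],
    [0,0.1,0,0,0]
  ]
}}

```text
t: 42.42
tcp_pos: [0.529, 0.3389, 0.0712]
tool_rot: [-0.007, 0.707, -0.707, 0.007]
force: [0.6, 0.8, -3.0]
finger_gap: 0.16
```

Call:
{"method": "apply_moves", "body": {
  "motion": [
    [0,0,0.1,0,0],
    [0,0,0.2,0,0],
    [0,0,0.3,0,0],
    [0,0,0.4,0,0],
    [0,0,0.4,0,0]
  ],
  "squeeze": 100
}}

```text
t: 43.05
tcp_pos: [0.5282, 0.3389, 0.0696]
tool_rot: [0.006, -0.707, 0.707, -0.008]
force: [-17.6, -9.2, 54.2]
finger_gap: 0.148
```

Call:
{"method": "apply_moves", "body": {
  "motion": [
    [0,0,-0.2,0,0],
    [0,0,-0.33,0,0],
    [0,0,-0.33,0,0],
    [45,0,-0.33,0,0],
    [45,0,-0.33,0,0],
    [45,0,-0.33,0,0],
    [45,0,-0.33,0,0],
    [45,0,-1.5,0,0],
    [45,0,-3.5,0,0],
    [45,0,-4.8,0,0],
    [45,0,-4.8,0,0]
  ]
}}

```text
t: 44.42
tcp_pos: [0.531, 0.3399, 0.2072]
tool_rot: [-0.004, 0.708, -0.706, 0.01]
force: [-0.3, 0.7, -0.3]
finger_gap: 0.526
```

```bash
python3 - <<'E'
from h import *
plan(.5094,-.4058,.2045,None)
E
```

```text
from [0.531  0.3399 0.2072] jaw -88.89 q6 1.94 row x,y,z,tw: [ 1.2  -0.   24.84] 0 t 44.425
```

Move aside so the rack is clear, then check everything.

Call:
{"method": "apply_moves", "body": {
  "motion": [
    [45,1.2,0,18,0],
    [45,1.2,0,18,0],
    [45,1.2,0,18,0],
    [45,1.2,0,18,0],
    [45,1.2,0,18,0],
    [45,1.2,0,18,0],
    [45,1.2,0,18,0],
    [45,1.2,0,18,0],
    [45,1.2,0,18,0],
    [45,1.2,0,18,0],
    [45,1.2,0,18,0]
  ]
}}

```text
t: 45.8
tcp_pos: [0.502, -0.2009, 0.2019]
tool_rot: [-0.007, 0.708, -0.706, 0.006]
force: [0.0, -0.3, 0.5]
finger_gap: 0.528
```

```bash
python3 - <<'E'
from fit import *
for n in("scene","top"): im=manip.snapshot(n);cv2.imwrite(f"pics/{n}_m.png",im[:,:,::-1])
a=cv2.imread("pics/top_m.png")[:,:,::-1];b=cv2.imread("pics/scene_m.png")[:,:,::-1]
crop(a,168,180,268,242,8,"pics/mk.png");crop(b,380,170,520,260,5.5,"pics/ms.png");crop(b,140,155,300,255,5,"pics/mu.png")
print("green",fitz(a,"top",(185,182,222,238),40,80,90,[.53,.336,.02],.014))
box=(448,180,480,232)
T=cv2.GaussianBlur(hue_mask(b,40,80,90,box),(0,0),.8)
for x in(.525,.527,.529):
  f=lambda v:((mask_of("scene",coverpts(x,v[0],v[1],v[2]),box)-T)[:-3]**2).sum()
  v0=np.array([.339,.02,.016]);r=minimize(f,v0,method="Nelder-Mead",options=dict(initial_simplex=np.vstack([v0,v0+[.005,0,0],v0+[0,.06,0],v0+[0,0,.006]])));print(x,r.x.round(4),r.fun)
E
```

```text
green (array([ 0.5406,  0.3403, -0.0166]), np.float64(30.062700590406834), np.float64(501.0000000000002))
0.525 [0.3418 0.0049 0.0065] 27.97902144366808
0.527 [0.3414 0.004  0.0078] 28.510032583842666
0.529 [0.3411 0.0037 0.0087] 28.96701488304134
```

View pics/mk.png

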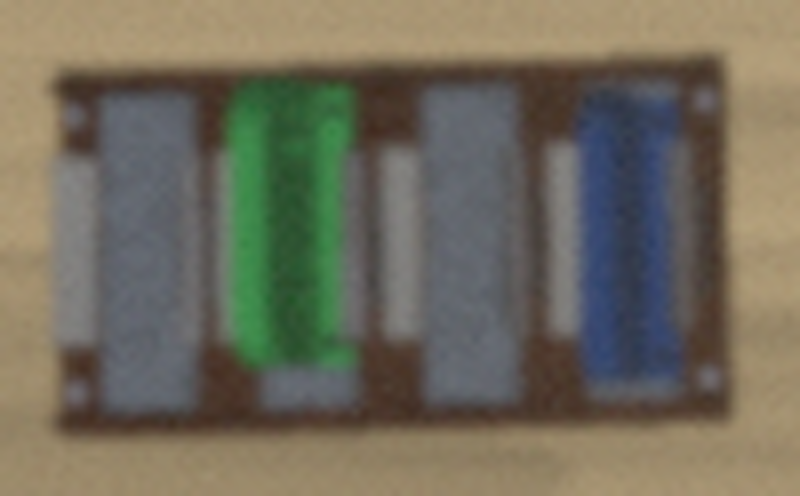

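View pics/ms.png

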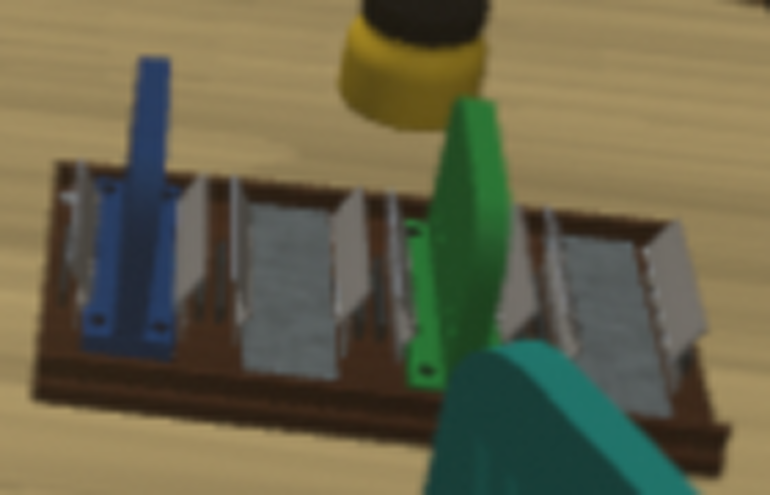

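View pics/mu.png

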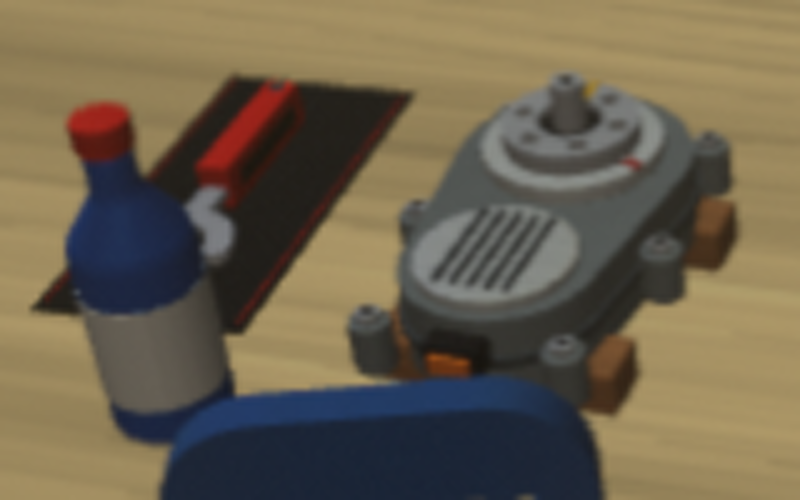

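View pics/top_m.png

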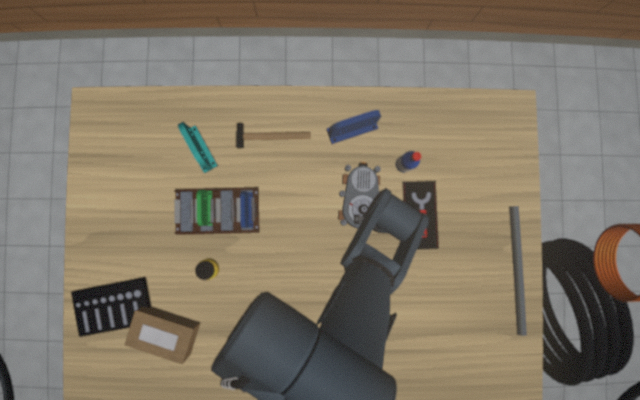

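```bash
python3 - <<'E'
from h import *
a=cv2.imread("pics/top_m.png")[:,:,::-1]
crop(a,170,115,270,245,6,"pics/tl.png")
print(atz("top",[[205,171],[217,166]],.02),atz("top",[[205,171],[217,166]],.1))
E
```

```text
[[0.66610689 0.3431119  0.02      ]
 [0.6835494  0.30182076 0.02      ]] [[0.65531359 0.32122348 0.1       ]
 [0.67167106 0.28250092 0.1       ]]
```

View pics/tl.png

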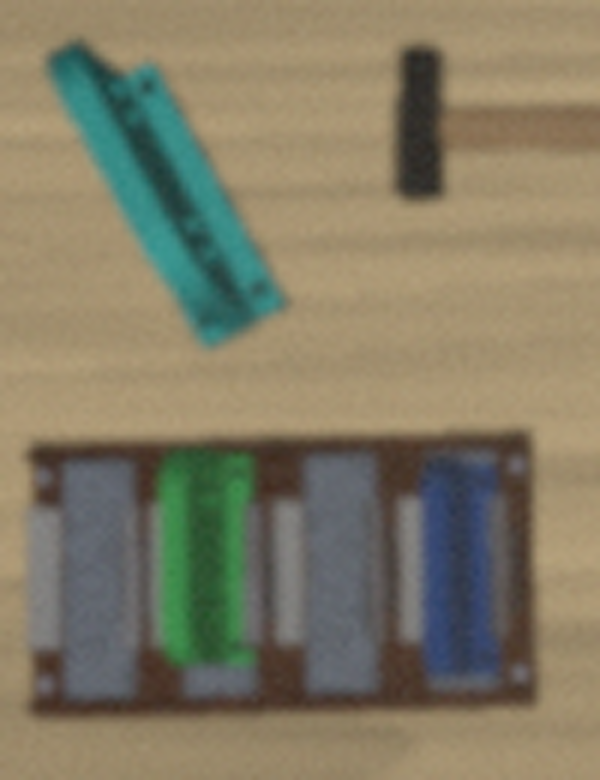

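```bash
python3 - <<'E'
from h import *
plan(.618,.3388,.2,np.radians(-88.86))
E
```

```text
from [ 0.5025 -0.2001  0.2024] jaw -88.82 q6 0.96 row x,y,z,tw: [ -4.22    0.101 -17.881] 0.004 t 45.9
```

Call:
{"method": "apply_moves", "body": {
  "motion": [
    [0,-4.22,0,-17.88,0],
    [0,-4.22,0,-17.88,0],
    [0,-4.22,0,-17.88,0],
    [0,-4.22,0,-17.88,0],
    [0,-4.22,0,-17.88,0],
    [0,-4.22,0,-17.88,0],
    [0,-4.22,0,-17.88,0],
    [0,-4.22,0,-17.88,0],
    [0,-4.22,0,-17.88,0],
    [0,-4.22,0,-17.88,0],
    [0,-4.22,0,-17.88,0],
    [0,-4.22,0,-17.88,0]
  ]
}}

```text
t: 47.4
tcp_pos: [0.6187, 0.336, 0.203]
tool_rot: [0.007, -0.707, 0.707, -0.006]
force: [-0.9, -0.9, 0.9]
finger_gap: -0.007
```

Call:
{"method": "apply_moves", "body": {
  "motion": [
    [0,0,1,0,0],
    [0,0,2.6,0,0],
    [0,0,2.6,0,0]
  ]
}}

```text
t: 47.78
tcp_pos: [0.6161, 0.3344, 0.1211]
tool_rot: [0.01, -0.706, 0.708, -0.003]
force: [0.4, 0.8, -0.3]
finger_gap: -0.003
```

```bash
python3 - <<'E'
from h import *
plan(.618,.3388,.036,np.radians(-88.86))
b=manip.snapshot("scene");cv2.imwrite("pics/scene_n.png",b[:,:,::-1]);crop(b,380,110,520,270,4.5,"pics/ns.png")
E
```

```text
from [0.6161 0.3344 0.1211] jaw -89.01 q6 1.89 row x,y,z,tw: [-0.095  2.835 -0.157] -0.015 t 47.775
```

View pics/ns.png

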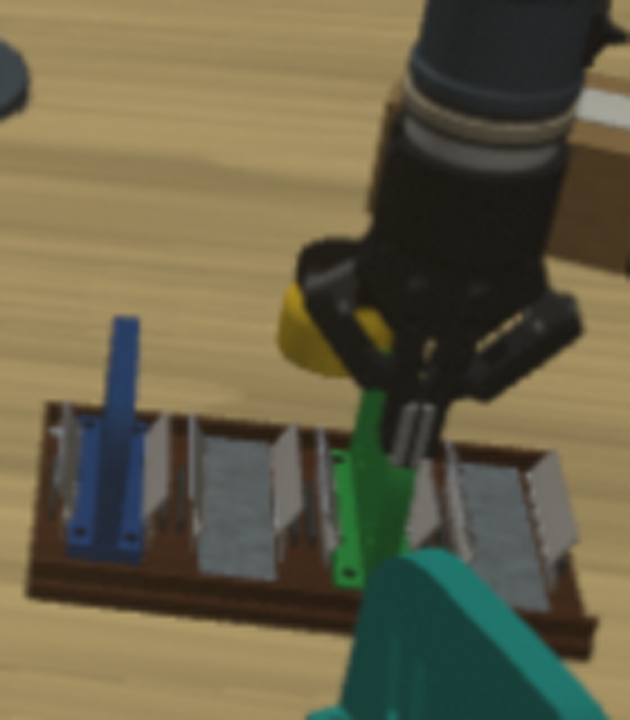

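Call:
{"method": "apply_moves", "body": {
  "motion": [
    [0,-0.1,0,-0.14,0],
    [0,-0.1,0.8,-0.14,0],
    [0,-0.1,1.6,-0.14,0],
    [0,-0.1,2.3,-0.14,0],
    [0,-0.1,2.3,-0.14,0],
    [0,-0.1,2.3,-0.14,0]
  ]
}}

```text
t: 48.58
tcp_pos: [0.6232, 0.3417, 0.0573]
tool_rot: [-0.006, 0.707, -0.707, 0.008]
force: [-0.0, 0.5, 1.0]
finger_gap: -0.006
```

Call:
{"method": "apply_moves", "body": {
  "motion": [
    [0,0.06,0,0,0],
    [0,0.12,0,0,0],
    [0,0.18,0,0,0],
    [0,0.24,0,0,0],
    [0,0.24,0,0,0]
  ]
}}

```text
t: 49.2
tcp_pos: [0.6148, 0.3411, 0.0561]
tool_rot: [0.007, -0.707, 0.707, -0.007]
force: [0.2, -0.9, -0.5]
finger_gap: -0.0
```

Call:
{"method": "apply_moves", "body": {
  "motion": [
    [0,0.04,0.15,0.08,0],
    [0,0.08,0.15,0.08,0],
    [0,0.12,0.15,0.08,0],
    [0,0.16,0.15,0.08,0],
    [0,0.2,0.15,0.08,0],
    [0,0.2,0.15,0.08,0]
  ]
}}

```text
t: 49.95
tcp_pos: [0.6092, 0.3387, 0.0518]
tool_rot: [-0.007, 0.707, -0.707, 0.007]
force: [0.6, -0.9, 0.8]
finger_gap: -0.001
```

Call:
{"method": "apply_moves", "body": {
  "motion": [
    [0,0.04,0,0,0],
    [0,0.08,0,0,0],
    [0,0.12,0,0,0],
    [0,0.12,0,0,0]
  ]
}}

```text
t: 50.45
tcp_pos: [0.6054, 0.3385, 0.0517]
tool_rot: [0.007, -0.707, 0.707, -0.007]
force: [1.2, -0.0, 0.6]
finger_gap: -0.002
```

Call:
{"method": "apply_moves", "body": {
  "motion": [
    [0,0.04,0,0,0],
    [0,0.08,0,0,0],
    [0,0.12,0,0,0],
    [0,0.12,0,0,0]
  ]
}}

```text
t: 50.95
tcp_pos: [0.6017, 0.3385, 0.0516]
tool_rot: [0.007, -0.707, 0.707, -0.007]
force: [0.3, -0.1, 0.6]
finger_gap: -0.002
```

```bash
python3 - <<'E'
from h import *
b=manip.snapshot("scene");cv2.imwrite("pics/scene_o.png",b[:,:,::-1]);crop(b,400,110,520,270,4.5,"pics/os.png")
E
```

```text
(no output)
```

View pics/os.png

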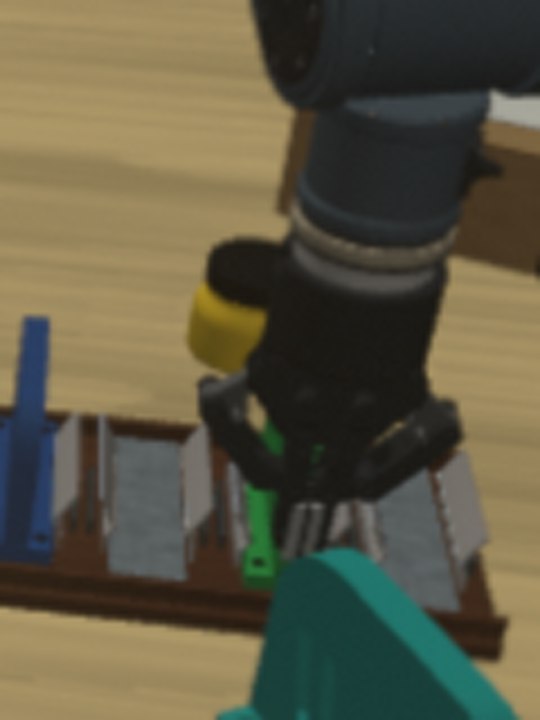

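Call:
{"method": "apply_moves", "body": {
  "motion": [
    [0,0.04,0,0,0],
    [0,0.08,0,0,0],
    [0,0.12,0,0,0],
    [0,0.12,0,0,0]
  ]
}}

```text
t: 51.5
tcp_pos: [0.598, 0.3384, 0.0516]
tool_rot: [0.007, -0.707, 0.707, -0.007]
force: [0.2, 0.0, -0.1]
finger_gap: -0.001
```

Call:
{"method": "apply_moves", "body": {
  "motion": [
    [0,0.03,0,0,0],
    [0,0.06,0,0,0],
    [0,0.1,0,0,0],
    [0,0.1,0,0,0]
  ]
}}

```text
t: 52.0
tcp_pos: [0.595, 0.3383, 0.0516]
tool_rot: [0.007, -0.707, 0.707, -0.007]
force: [1.4, 0.4, -0.0]
finger_gap: -0.001
```

```bash
python3 - <<'E'
from h import *
for n in("scene","top"):
    b=manip.snapshot(n);cv2.imwrite(f"pics/{n}_p.png",b[:,:,::-1])
crop(b,165,150,275,250,7,"pics/pt.png")
print(manip.sense()["force"],manip.sense()["tcp_pos"])
E
```

```text
[ 1.63516876  0.26355062 -0.0797355 ] [0.59493015 0.33828959 0.05152795]
```

View pics/pt.png

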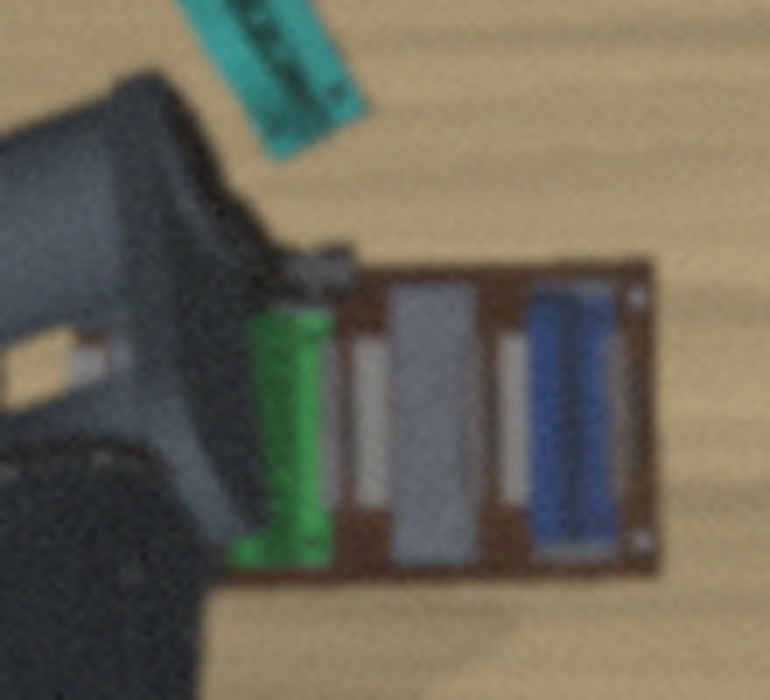

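Call:
{"method": "apply_moves", "body": {
  "motion": [
    [0,-0.5,0,0,0],
    [0,-0.8,-1,0,0],
    [0,-0.8,-3,0,0],
    [0,-0.8,-4.5,0,0],
    [0,-0.8,-5,12,0],
    [0,-0.8,-5,12,0],
    [0,-0.8,-5,12,0],
    [0,-0.8,-5,12,0],
    [0,-0.8,-5,12,0],
    [0,-0.8,-5,12,0],
    [0,-0.8,-5,12,0]
  ]
}}

```text
t: 53.48
tcp_pos: [0.6261, -0.0249, 0.2016]
tool_rot: [0.005, -0.707, 0.707, -0.005]
force: [-0.1, -0.2, 0.3]
finger_gap: -0.0
```

```bash
python3 - <<'E'
from h import *
for n in("scene","top"):
    b=manip.snapshot(n);cv2.imwrite(f"pics/{n}_q.png",b[:,:,::-1])
crop(b,168,180,268,242,8,"pics/qt.png")
b=cv2.imread("pics/scene_q.png")[:,:,::-1];crop(b,380,170,520,260,5.5,"pics/qs.png")
E
```

```text
(no output)
```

View pics/qt.png

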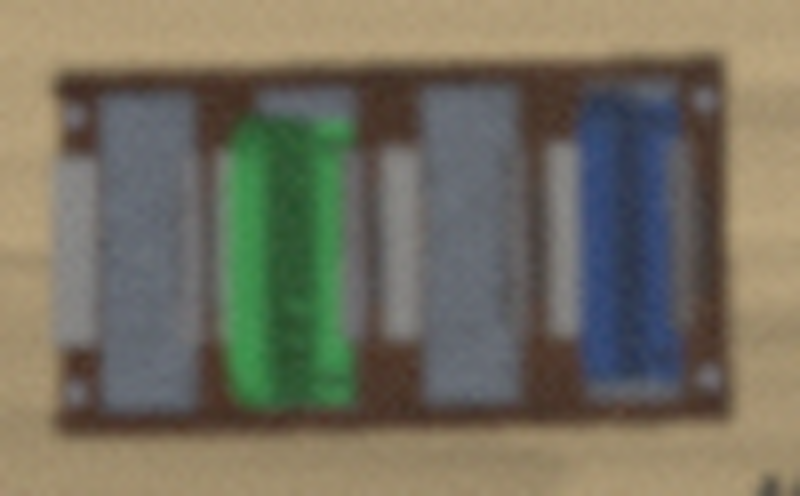

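View pics/qs.png

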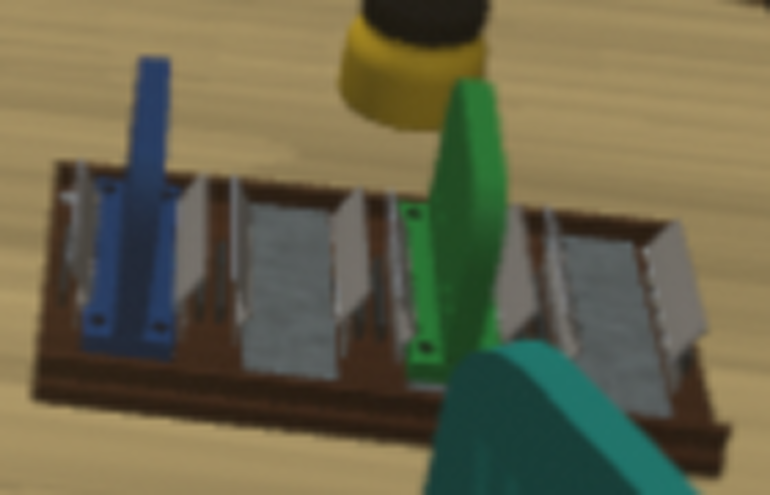

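```bash
python3 - <<'E'
from h import *
plan(.430,.3375,.2,np.radians(-88.86))
print(atz("top",[[207,269]],.065))
E
```

```text
from [ 0.6256 -0.0212  0.2013] jaw -88.98 q6 1.34 row x,y,z,tw: [  6.306   0.065 -12.069] -0.012 t 53.575
[[0.33606055 0.31892909 0.065     ]]
```

Call:
{"method": "apply_moves", "body": {
  "motion": [
    [0,6.31,0,-12.07,0],
    [0,6.31,0,-12.07,0],
    [0,6.31,0,-12.07,0],
    [0,6.31,0,-12.07,0],
    [0,6.31,0,-12.07,0],
    [0,6.31,0,-12.07,0],
    [0,6.31,0,-12.07,0],
    [0,6.31,0,-12.07,0],
    [0,6.31,0,-12.07,0],
    [0,6.31,0,-12.07,0],
    [0,6.31,0,-12.07,0],
    [0,6.31,0,-12.07,0]
  ]
}}

```text
t: 55.08
tcp_pos: [0.4305, 0.3366, 0.2016]
tool_rot: [0.006, -0.707, 0.707, -0.006]
force: [-0.4, 0.3, 0.4]
finger_gap: 0.002
```

Call:
{"method": "apply_moves", "body": {
  "motion": [
    [0,0,0,0,0],
    [0,0,1.5,0,0],
    [0,0,3,0,0],
    [0,0,4,0,0],
    [0,0,4.8,0,0],
    [0,0,4.8,0,0],
    [0,0,4.8,0,0]
  ]
}}

```text
t: 55.95
tcp_pos: [0.4306, 0.3375, 0.0583]
tool_rot: [-0.006, 0.707, -0.707, 0.007]
force: [-0.1, -0.3, -0.0]
finger_gap: 0.001
```

```bash
python3 - <<'E'
from h import *
plan(.440,.3375,.052,np.radians(-88.86))
E
```

```text
from [0.4306 0.3375 0.0583] jaw -88.91 q6 2.01 row x,y,z,tw: [-0.313  0.21   0.007] -0.005 t 55.95
```

Call:
{"method": "apply_moves", "body": {
  "motion": [
    [0,-0.2,0.2,0,0],
    [0,-0.4,0.2,0,0],
    [0,-0.55,0.2,0,0],
    [0,-0.66,0.2,0,0],
    [0,-0.72,0.2,0,0],
    [0,-0.72,0.2,0,0],
    [0,-0.72,0.2,0,0]
  ]
}}

```text
t: 56.82
tcp_pos: [0.4513, 0.3376, 0.0516]
tool_rot: [0.007, -0.707, 0.707, -0.007]
force: [-0.4, -0.6, 0.2]
finger_gap: -0.003
```

```bash
cat > q.py <<'E'
from fit import *
import sys
k=sys.argv[1]
for n in("scene","top"):
    b=manip.snapshot(n);cv2.imwrite(f"pics/{n}_{k}.png",b[:,:,::-1])
crop(b,168,180,268,242,8,f"pics/{k}t.png")
b=cv2.imread(f"pics/scene_{k}.png")[:,:,::-1];crop(b,380,170,520,260,5.5,f"pics/{k}s.png")
s=manip.sense();print(s["tcp_pos"],s["force"].round(1))
E
python3 q.py r
```

```text
[0.45133212 0.33762886 0.05158208] [ 0.6  0.2 -0.2]
```

View pics/rt.png

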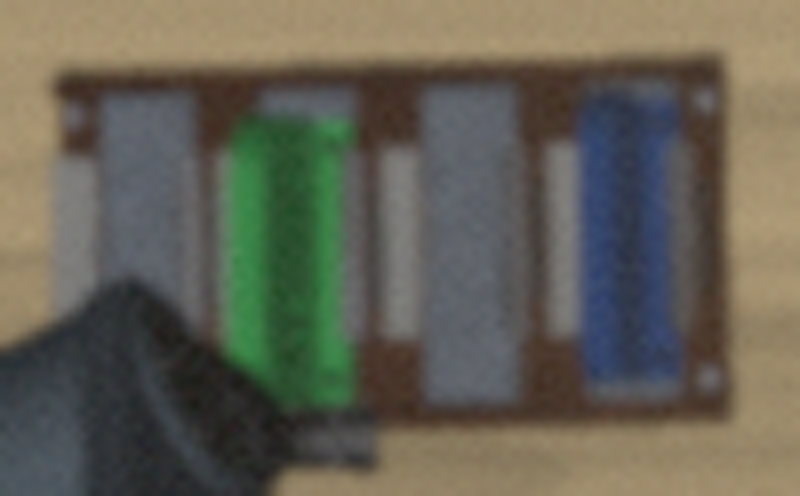

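View pics/rs.png

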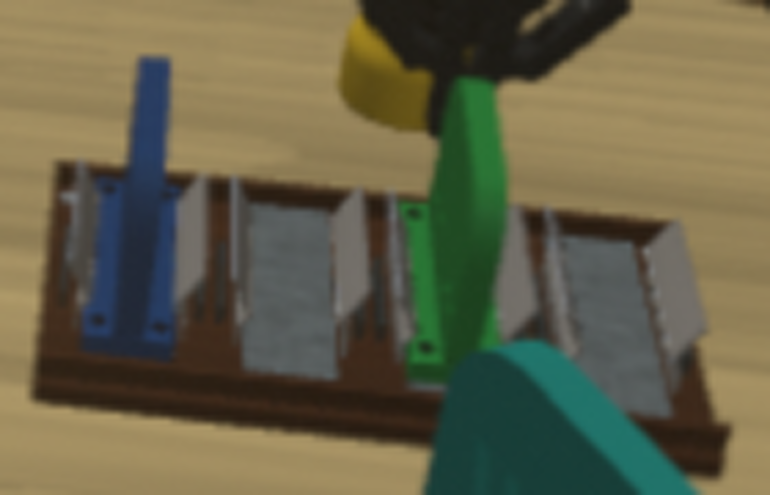

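Call:
{"method": "apply_moves", "body": {
  "motion": [
    [0,-0.05,0,0,0],
    [0,-0.1,0,0,0],
    [0,-0.15,0,0,0],
    [0,-0.2,0,0,0],
    [0,-0.2,0,0,0],
    [0,-0.2,0,0,0]
  ]
}}

```text
t: 57.68
tcp_pos: [0.4579, 0.3379, 0.0516]
tool_rot: [-0.007, 0.707, -0.707, 0.007]
force: [0.2, 0.1, 1.0]
finger_gap: 0.003
```

```bash
python3 q.py s
```

```text
[0.45789125 0.337873   0.05166897] [0.  0.5 0. ]
```

View pics/st.png

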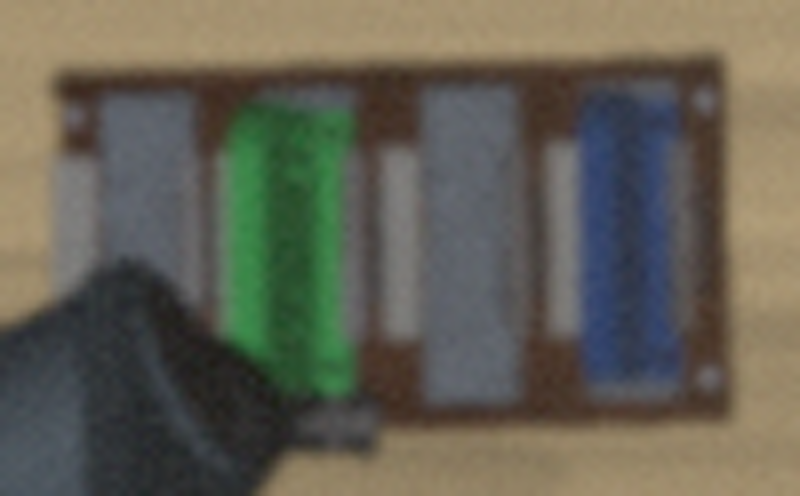

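Call:
{"method": "apply_moves", "body": {
  "motion": [
    [0,-0.04,0,0,0],
    [0,-0.08,0,0,0],
    [0,-0.12,0,0,0],
    [0,-0.12,0,0,0],
    [0,-0.12,0,0,0],
    [0,0.3,0,0,0],
    [0,0.8,0,0,0],
    [0,0.8,-1,0,0],
    [0,0.8,-3,0,0],
    [0,0.8,-4.8,0,0]
  ]
}}

```text
t: 59.02
tcp_pos: [0.432, 0.3372, 0.1968]
tool_rot: [0.007, -0.707, 0.707, -0.007]
force: [0.8, 0.3, -0.5]
finger_gap: 0.001
```

Call:
{"method": "apply_moves", "body": {
  "motion": [
    [0,0,0,12,0],
    [0,0,0,12,0],
    [0,0,0,12,0],
    [0,0,0,12,0],
    [0,0,0,12,0],
    [0,0,0,12,0],
    [0,0,0,12,0],
    [0,0,0,12,0]
  ]
}}

```text
t: 60.02
tcp_pos: [0.4393, -0.0218, 0.1954]
tool_rot: [-0.007, 0.707, -0.707, 0.006]
force: [0.6, 0.8, 0.0]
finger_gap: -0.004
```

```bash
python3 q.py u; python3 - <<'E'
from fit import *
b=cv2.imread("pics/scene_u.png")[:,:,::-1]
box=(448,180,480,232)
T=cv2.GaussianBlur(hue_mask(b,40,80,90,box),(0,0),.8)
for x in(.527,.529,.531,.533):
  f=lambda v:((mask_of("scene",coverpts(x,v[0],v[1],v[2]),box)-T)[:-3]**2).sum()
  v0=np.array([.339,.02,.016]);r=minimize(f,v0,method="Nelder-Mead",options=dict(initial_simplex=np.vstack([v0,v0+[.005,0,0],v0+[0,.06,0],v0+[0,0,.006]])));print(x,r.x.round(4),r.fun)
E
```

```text
[ 0.43963735 -0.02108969  0.19546467] [ 0.1  0.3 -0.3]
0.527 [ 0.3403 -0.0063  0.0132] 28.269929805258684
0.529 [ 0.34   -0.0068  0.0143] 28.83180338442752
0.531 [ 0.3397 -0.0061  0.0152] 29.487726910576278
0.533 [ 0.3393 -0.0052  0.0169] 30.015222038895242
```

View pics/ut.png

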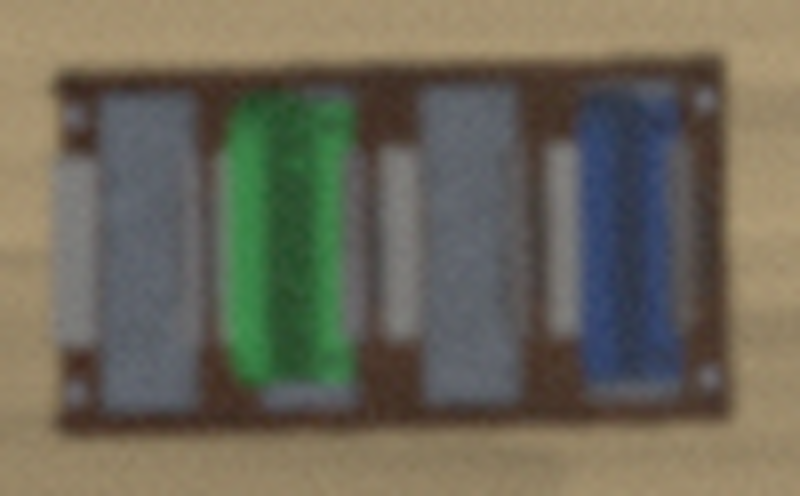

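View pics/us.png

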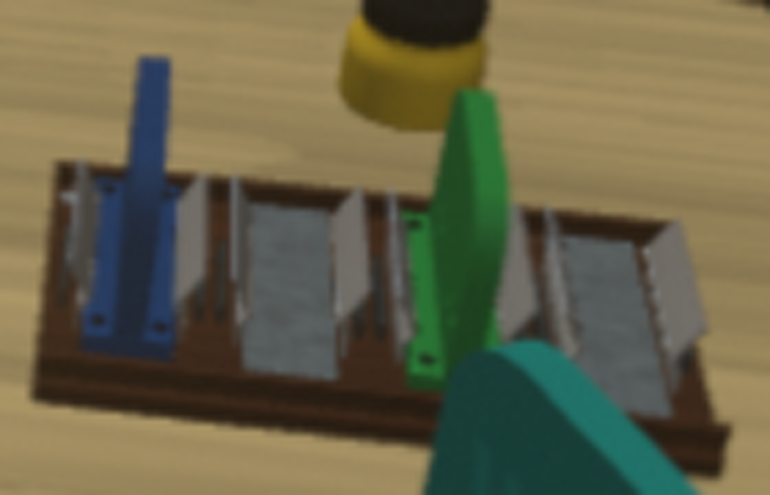

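View pics/top_u.png

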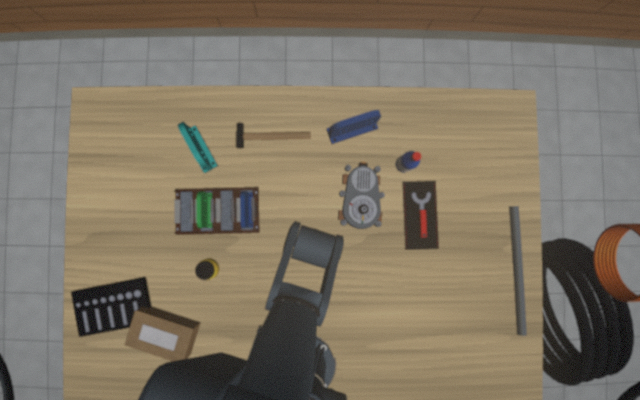

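```bash
python3 - <<'E'
from h import *
plan(.531,.338,.16,np.radians(-88.86))
E
```

```text
from [ 0.4396 -0.0211  0.1955] jaw -88.79 q6 1.25 row x,y,z,tw: [ -3.299   1.186 -11.902] 0.007 t 60.125
```

Call:
{"method": "apply_moves", "body": {
  "motion": [
    [0,-3.3,0,-11.9,0],
    [0,-3.3,0,-11.9,0],
    [0,-3.3,0,-11.9,0],
    [0,-3.3,0,-11.9,0],
    [0,-3.3,0,-11.9,0],
    [0,-3.3,0,-11.9,0],
    [0,-3.3,0,-11.9,0],
    [0,-3.3,0,-11.9,0],
    [0,-3.3,0,-11.9,0],
    [0,-3.3,0,-11.9,0],
    [0,-3.3,0,-11.9,0],
    [0,-3.3,0,-11.9,0]
  ]
}}

```text
t: 61.62
tcp_pos: [0.5328, 0.3357, 0.1958]
tool_rot: [-0.006, 0.707, -0.707, 0.007]
force: [0.5, -0.5, 0.4]
finger_gap: 0.001
```

Call:
{"method": "apply_moves", "body": {
  "motion": [
    [0,0,0,0,0],
    [0,0,1,0,0],
    [0,0,2,0,0],
    [0,0,2.5,0,0],
    [0,0,2.65,0,0],
    [0,0,2.65,0,0]
  ]
}}

```text
t: 62.38
tcp_pos: [0.533, 0.3364, 0.1165]
tool_rot: [-0.007, 0.707, -0.707, 0.007]
force: [-0.1, -0.8, -0.5]
finger_gap: -0.001
```

Call:
{"method": "apply_moves", "body": {
  "motion": [
    [0,0,0.1,-0.07,0],
    [0,0,0.2,-0.07,0],
    [0,0,0.27,-0.07,0],
    [0,0,0.34,-0.07,0],
    [0,0,0.4,-0.07,0],
    [0,0,0.4,-0.07,0]
  ]
}}

```text
t: 63.12
tcp_pos: [0.5328, 0.3386, 0.109]
tool_rot: [-0.006, 0.707, -0.707, 0.008]
force: [-6.3, -3.5, 23.3]
finger_gap: -0.0
```

Call:
{"method": "apply_moves", "body": {
  "motion": [
    [0,0,-0.5,0,0],
    [0,0,-2,0,0],
    [0,0,-3.3,0,0],
    [0,0,-3.3,3,0],
    [0,0,-3.3,10,0],
    [0,0,-3.3,10,0],
    [0,0,-3.3,10,0],
    [0,0,-3.3,10,0],
    [0,0,-3.3,10,0],
    [0,0,-3.3,10,0],
    [0,0,-3.3,10,0],
    [0,0,-3.3,10,0]
  ]
}}

```text
t: 64.62
tcp_pos: [0.5382, 0.0397, 0.2031]
tool_rot: [-0.008, 0.707, -0.707, 0.008]
force: [-0.2, 0.7, -0.2]
finger_gap: -0.001
```

```bash
python3 q.py v; python3 -c "
from h import *
a=cv2.imread('pics/top_v.png')[:,:,::-1];crop(a,335,180,395,235,10,'pics/vr.png');crop(a,165,110,445,280,2.8,'pics/vw.png')"
```

```text
[0.53824802 0.03940588 0.2031003 ] [-0.5 -0.6  0.1]
```

View pics/vt.png

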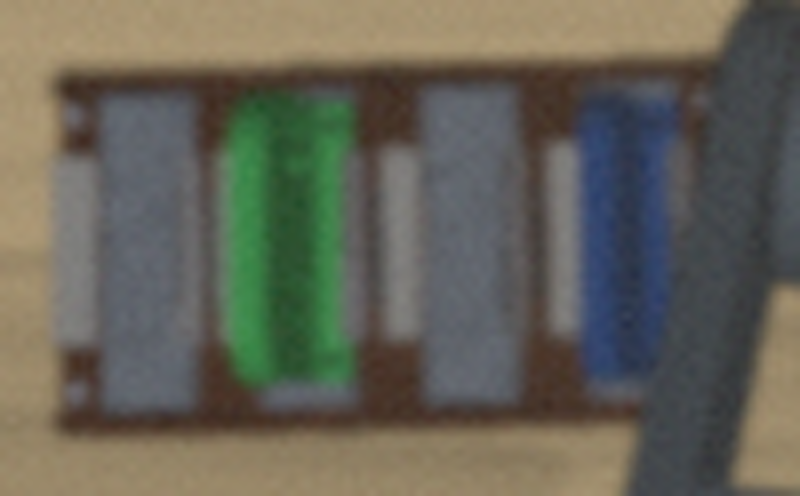

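View pics/scene_v.png

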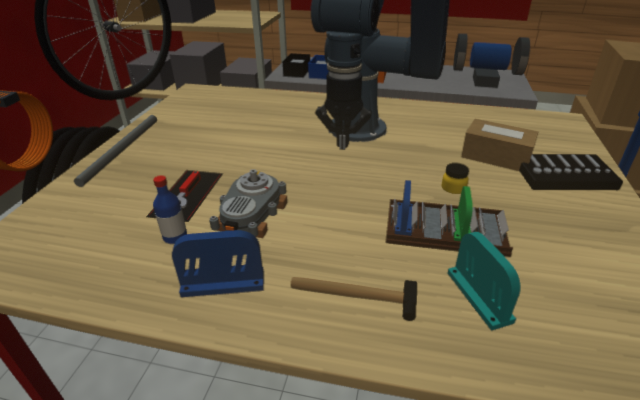

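View pics/vw.png

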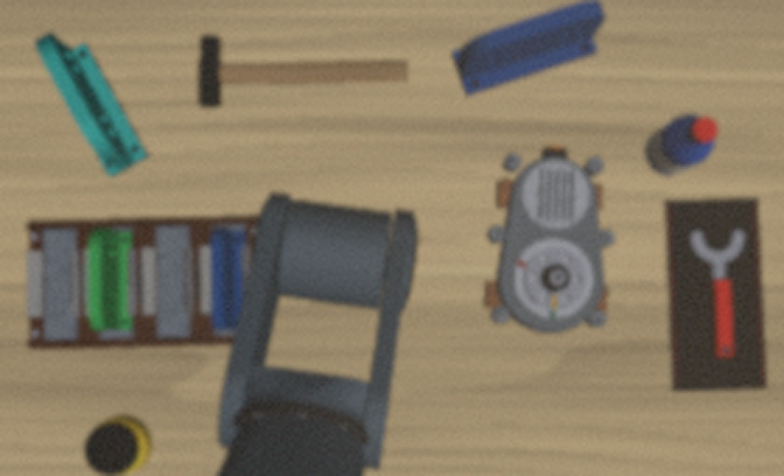

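The pictures show both covers home in the rack, the yellow mark at the green mark, and the spanner flat on the mat. The tub, bottle, mallet and look-alikes are where they started.

```bash
python3 -c "
from station import manip
print(manip.sign_off())"
```

```text
the job is handed in; nothing more can be done
None
```

The job is done and handed in at about 65 s of the 210 s allowed.

- **Covers:** Only the green and the small blue cover belonged to the job, and each is clipped into its own slot. The turquoise cover and the larger blue one are look-alikes, and I left them alone. Pressing on top of the green cover met it at z = 0.109 m, exactly its seated height. The blue one bottomed out at its expected seated height under about 56 N.
- **Green cover, re-centred:** I judged it about 4 mm off-centre lengthwise and tried to shift it after the ring and spanner were done. Gripping and dragging it went wrong: it ended up against one stop strip. I then pushed it by its edge to the other strip and back to the midpoint, and that midpoint is almost exactly where it first sat. In the last pictures both covers are within about 1–2 mm of centre.
- **Lock ring:** I turned it anticlockwise with both prongs fully in opposite holes. The last measurement puts the yellow mark at about 177.5° and the green mark at 177–178°, so they line up within about 1°.
- **Spanner:** It lies flat and near the middle of the mat. Its fork measured about 10–15 mm farther from the handle than the description says, so I used the measured length.
- **Everything else:** The tub, bottle, mallet and look-alikes look unmoved in the last pictures, and the gripper was clear of everything at the end.

The two cameras disagreed by up to about 4 mm in places, so I relied on contact readings and on comparing things within one picture where it mattered.

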